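Load the wide tape into the bench dispenser from behind two other rolls

ROBOT

A 7-joint arm with a two-finger parallel gripper is mounted at the origin on a cart in front of the work surface, level with it; the furniture and walls round the work are solid. World frame = base frame: x ahead of the robot, y to its left, z up, the work surface at z = 0. Lengths are in m, angles in rad, forces in N, time in s.
With the tool pointing down it reaches from about 0.4 to 0.85 m from the base axis. Payload 4.5 kg.
Tool frame: the origin (TCP) lies midway between the tips of the shut fingers; the grasp point (between the pads) lies r.grip_point_offset behind it (r.grip_point_offset is the distance from the TCP to the grasp point, in m); z points along the fingers, y is the line along which they close (so a half turn about z gives the same grasp; the last joint's range is limited). The gripper opens to 88 mm and grips with 3 to 60 N. Pads are 18 mm wide; open, the fingers measure 123 mm over their backs; the gripper's body (75 mm by 187 mm) begins 45 mm behind the grasp point.
Start: joints at [1.144, 0.689, -0.195, 1.565, 0.157, 0.902, -0.215], TCP at [0.278, -0.56, 0.239] pointing down, gripper open.
Joint ranges: [-3.01, 3.01], [-0.46, 2.08], [-1.47, 1.51], [0.13, 2.56], [-1, 4.14], [0.04, 2.09], [-2.66, 2.66]. Speed limits (rad/s): [2.57, 2.57, 3.14, 3.14, 3.14, 3.14, 3.14].

INTERFACE

Orientations are given as a unit quaternion [x, y, z, w].
In Python, from plant import r gives the robot as it stands.
- The arm moves only by the shell command python3 -m jog 'ROWS' [FORCE]. ROWS is JSON, a list of rows, each an object of numbers: "wx", "wy", "wz": the turn, a rotation vector about the world's x, y, z as a fraction of full scale; "dx", "dy", "dz": the shift along the world's x, y, z as a fraction of full scale; "hand": the closure, from 0 (fully open) to 1 (shut). In form: [{"wx": .., "wy": .., "wz": .., "dx": .., "dy": .., "dz": .., "hand": ..}, ...]. A call has 1 to 5 rows; each row shifts and turns the commanded pose from where the row before left it; what a row does not reach is not made up. Full scale, the value 1, is 0.25 m for a shift and 2 rad for a turn. A row lasts 1/12 s, in which the tool goes at most 41.7 mm and 7.16 degrees, less where a joint would pass 70% of its speed; a pose out of reach is approached as far as the arm can. A call with a number of a shift or a turn outside -1 to 1 is refused whole. A call with a gripper value outside its range is refused whole. The fingers move at their own pace and stop on an object; FORCE is the grip in N (left out, the last holds). Time passes only in rows, so rows that do not move let the fingers close. It gives the time, the measured TCP pose, the force, the opening and the grip force at its end, in the units of the state.
- r.get_state(): the state, without advancing time (a new reading comes with each control period).
- r.snapshot(name): name is "side" or "top" or "wrist"; returns the picture (420x560x3 uint8, red, green, blue); there is no depth.
- r.camera_info(name): a dict with "mtx" (3x3 intrinsics, pixels), "R" (3x3) and "t" (3): a world point X has camera coordinates R X + t. Camera axes: x right, y down, z forward; pixel columns grow to the right and rows downward; lengths in m; the calibration is good to about 2 mm. A picture is of the moment at which its call begins: read the wrist's pose just before it. camera_info takes no time and is no camera call; for the wrist camera it gives the pose at the moment of the call.
- r.finish_job(): hands the job in; it is judged then, once.
Trained networks look in the newest picture that a camera, given by its name, has taken for a name from the list of things; names that differ only in an ending like _2 or _b are one class to them, and where a whole thing is asked for, a point or a joint stands for the part that bears it (a point fixed in the world has none). Each returns a list of dicts, best first, with "p" (0 to 1); they miss things now and then, are a little off and sometimes report something else, mostly with a low value. They report only what shows in the picture. A call takes as long as a camera call. They do not tell look-alikes from the thing itself.
- r.search_frame(camera, query): "bbox" ([left, top, right, bottom] in pixels, round what is visible of it).
- r.masks_of(camera, query): "region" (420x560 bool, what is visible of it) and "bbox" ([left, top, right, bottom] in pixels, round what is visible of it).
The state is a dict: "clock": time; "q": joint angles; "qd": joint speeds; "joint_torque": joint torques, N m; "tool_pos": TCP position; "eef_rot": TCP orientation; "contact_force": force on the tool from outside, world axes, zero at the start; "moment": the same for the moment, N m; "opening": opening from 0.0 (shut) to 1.0 (fully open); "finger_force": force on a finger pad.
Only numpy, scipy, OpenCV 4.12 (cv2) and the standard library are available. Lean on these libraries where they do the work, as an engineer would, in place of code of your own. Each camera call takes 0.05 s, during which the arm holds its last target. There are 200 camera calls.

TASK

Load the bench tape dispenser with the wide roll of brown tape. It hangs innermost on the two-pronged roll holder, so first take off the two rolls in front of it and stand them in the wooden tray, one in each compartment; lower the wide roll upright into the dispenser so that it sits down on the rollers between the cheeks, then hang the other two rolls back on the prongs where each of them hung, leaving the bottle, jar and tin beside the work alone.

Things in the scene. Friction and masses are not known exactly. Their poses are not given: they have to be found in the camera images.
- wide_roll: wide roll of brown tape, 92 mm diameter, 76 mm hole, 48 mm wide, 0.1 kg, hanging upright on the holder, innermost. Origin at its centre (mid-hole, mid-width); y = its axis, z up at the start. Grip it from above at its top edge, fingers closing along y on the flat faces. Lifted about 16 mm, any roll slides along the prongs without touching; lowered again, it centres itself on them
- masking_roll: cream masking-tape roll, 104 mm diameter, 76 mm hole, 25 mm wide, 0.1 kg, hanging upright on the holder in front of the wide roll, in the middle or the outermost place. Origin at its centre; y = its axis, z up at the start
- thin_roll: large thin roll of grey cloth tape, 120 mm diameter, 76 mm hole, 19 mm wide, 0.1 kg, hanging upright on the holder in front of the wide roll, in the middle or the outermost place. Origin at its centre; y = its axis, z up at the start
- roll_holder: fixed holder: foot 120x280x16 mm; upright at its +y end (face y=+107 mm, 139 high); two level prongs, 8 mm diameter, at x=-25 and +25, axes 125 mm up, from the upright to free ends at y=-113. Origin under the foot's centre; axes as the tray's. Rolls hang over both prongs, centres 23 mm below the prong axes, at y=+46 (wide), -23 and -80; they come off over the free ends
- tray: fixed open wooden tray, 152x108x48 mm, floor and walls 6 mm thick, divider 12 mm; two compartments side by side, centres at y=-27 and +27 mm, each 140 mm long (x), 42 wide (y), 42 deep. One roll stands in each on its rim, axis along y. Origin under the tray's centre; at yaw 0 x points away from the robot, y to its left
- dispenser: fixed drop-in tape dispenser of grey steel: two cheeks 64 mm apart inside (y), 130 mm long (x), tops 62 mm up; two rubber rollers between them, axes at x=-28 and +28 mm; low cutter and guide roller (under 48 mm) at the -x end. The wide roll, axis along y, sits on both rollers with its centre over the origin, 70 mm up. Origin on the bench midway between rollers and cheeks; axes as the tray's
- glue_bottle: white glue bottle with yellow nozzle, 56 mm across, 163 mm tall, standing loose beside the work; not to be disturbed. Origin under its centre
- bolt_jar: glass jar of bolts with a tin lid, 63 mm across, 79 mm tall, standing loose beside the work; not to be disturbed. Origin under its centre
- oil_tin: round tin, 68 mm across, 99 mm tall, standing loose beside the work; not to be disturbed. Origin under its centre
Things that resemble listed ones, but are neither listed nor needed, are in the scene too. What is shaped like the wide_roll but purple is not meant.

How it is judged:
On the way, in this order (a step that is already met when the one before it is completed fails the run):
1. the masking-tape roll and the thin roll both stand released in the tray (x of masking_roll in the frame of tray between -0.03 and 0.03 m and y of masking_roll in the frame of tray between -0.049 and 0.049 m and z of masking_roll in the frame of tray below 0.068 m and angle between the y axis of each of masking_roll, thin_roll and the y axis of tray, either way round below 0.4 rad and contact force between the fingers and masking_roll below 0.3 N and x of thin_roll in the frame of tray between -0.03 and 0.03 m and y of thin_roll in the frame of tray between -0.049 and 0.049 m and z of thin_roll in the frame of tray below 0.076 m and contact force between the fingers and thin_roll below 0.3 N), for 0.2 s.
2. the wide roll sits released on the dispenser's rollers (x of wide_roll in the frame of dispenser between -0.012 and 0.012 m and y of wide_roll in the frame of dispenser between -0.012 and 0.012 m and z of wide_roll in the frame of dispenser between 0.06 and 0.08 m and angle between the y axis of wide_roll and the y axis of dispenser, either way round below 0.25 rad and contact force between the fingers and wide_roll below 0.3 N), for 0.2 s.
At the end, for the whole second after the job is handed in: The wide roll sits upright on the dispenser's rollers, its centre within 12 mm of the middle; the other two hang on the prongs again, each within 20 mm of where it hung and square to the prongs within 14 degrees; all released and at rest (all of step 2 and distance of each of masking_roll, thin_roll from where it was at the start of the episode below 0.02 m and angle between the y axis of each of masking_roll, thin_roll and the y axis of roll_holder, either way round below 0.25 rad and z of masking_roll in the frame of roll_holder between 0.09 and 0.115 m and z of thin_roll in the frame of roll_holder between 0.09 and 0.115 m and linear speed of each of wide_roll, masking_roll, thin_roll below 0.03 m/s); the robot touches nothing.
It fails at once if the glue bottle is pushed more than 25 mm or tipped over (distance of glue_bottle from where it was at the start of the episode above 0.025 m or angle between glue_bottle's own z axis and vertical above 0.4 rad).
It fails at once if the bolt jar is pushed more than 25 mm or tipped over (distance of bolt_jar from where it was at the start of the episode above 0.025 m or angle between bolt_jar's own z axis and vertical above 0.4 rad).
It fails at once if the oil tin is pushed more than 25 mm or tipped over (distance of oil_tin from where it was at the start of the episode above 0.025 m or angle between oil_tin's own z axis and vertical above 0.4 rad).
It also fails if it takes over 136 s, if anything falls off the work surface, if the arm or the gripper's body presses on something with over 40 N, if the wrist force passes 120 N, or if a joint passes its speed limit or range.

## Working session

There is one attempt and no reset: what is moved stays moved. The work goes in short steps, Python scripts to look and compute and a shell command to move; the robot and the scene stay as the last step left them, time stands still between calls to the robot, and variables do not carry over. Pictures are saved under pics/ and viewed, at most 14 in all, crops included, and the job is handed in when it is done.

```bash
ls; mkdir -p pics
python3 - <<'E'
from plant import r
import cv2,numpy as np
s=r.get_state();print(s['clock'],s['tool_pos'],s['eef_rot'],s['opening'],r.grip_point_offset)
for c in ['side','top','wrist']:
    im=r.snapshot(c);cv2.imwrite(f'pics/{c}0.png',im[:,:,::-1]);ci=r.camera_info(c)
    print(c,np.round(ci['mtx'],1).tolist(),np.round(ci['R'],3).tolist(),np.round(ci['t'],3).tolist())
    if c!='wrist':
        for n in ['wide_roll','masking_roll','thin_roll','roll_holder','tray','dispenser','glue_bottle','bolt_jar','oil_tin']:
            print(c,n,[(np.round(d['bbox']).astype(int).tolist(),round(d['p'],2)) for d in r.search_frame(c,n)])
E
```

```text
pics
0.0 [ 0.27761465 -0.55925158  0.23791082] [ 9.73557020e-01  2.28442334e-01 -2.67621115e-04 -8.70397887e-04] 1.001170898697125 0.0187
side [[398.4, 0.0, 283.8], [0.0, 398.4, 201.4], [0.0, 0.0, 1.0]] [[-0.907, -0.421, 0.021], [-0.286, 0.578, -0.764], [0.309, -0.699, -0.645]] [0.484, 0.237, 0.927]
side wide_roll [([359, 196, 389, 231], 0.94), ([376, 155, 402, 185], 0.92), ([248, 213, 288, 250], 0.86), ([277, 159, 307, 190], 0.83)]
side masking_roll [([256, 183, 298, 218], 0.91)]
side thin_roll [([249, 192, 295, 234], 0.62)]
side roll_holder [([239, 210, 299, 292], 0.85)]
side tray [([306, 146, 365, 186], 0.68), ([240, 212, 303, 292], 0.65)]
side dispenser [([209, 298, 316, 376], 0.94)]
side glue_bottle [([264, 124, 284, 168], 0.84), ([238, 212, 297, 294], 0.64), ([304, 146, 365, 185], 0.3)]
side bolt_jar [([288, 122, 305, 148], 0.8)]
side oil_tin [([134, 276, 175, 327], 0.76), ([235, 207, 301, 294], 0.48)]
top [[406.2, 0.0, 281.9], [0.0, 406.2, 207.7], [0.0, 0.0, 1.0]] [[0.002, -1.0, -0.0], [-0.997, -0.002, -0.082], [0.082, 0.0, -0.997]] [-0.011, 0.555, 1.419]
top wide_roll [([234, 199, 258, 226], 0.92), ([318, 184, 348, 205], 0.91), ([309, 261, 334, 286], 0.8), ([260, 192, 269, 222], 0.7)]
top masking_roll [([276, 189, 289, 220], 0.75)]
top thin_roll [([259, 193, 272, 223], 0.78)]
top roll_holder [([218, 187, 301, 236], 0.89), ([177, 209, 204, 275], 0.33)]
top tray [([356, 201, 392, 242], 0.8)]
top dispenser [([176, 208, 202, 274], 0.87)]
top glue_bottle [([350, 152, 366, 175], 0.72), ([380, 162, 407, 188], 0.71), ([276, 185, 290, 221], 0.49)]
top bolt_jar [([381, 164, 405, 186], 0.76)]
top oil_tin [([164, 165, 194, 192], 0.68)]
wrist [[301.2, 0.0, 274.7], [0.0, 301.2, 208.0], [0.0, 0.0, 1.0]] [[0.445, -0.896, 0.001], [-0.865, -0.429, 0.26], [-0.233, -0.116, -0.966]] [-0.626, -0.034, 0.388]
```

Run:
```python
import cv2,numpy as np
a=cv2.imread('pics/top0.png')[140:300,140:440];cv2.imwrite('pics/top0c.png',cv2.resize(a,(800,427),interpolation=cv2.INTER_CUBIC))
a=cv2.imread('pics/side0.png')[110:390,120:420];cv2.imwrite('pics/side0c.png',cv2.resize(a,(640,597),interpolation=cv2.INTER_CUBIC))
```

```text
(no output)
```

View pics/top0c.png

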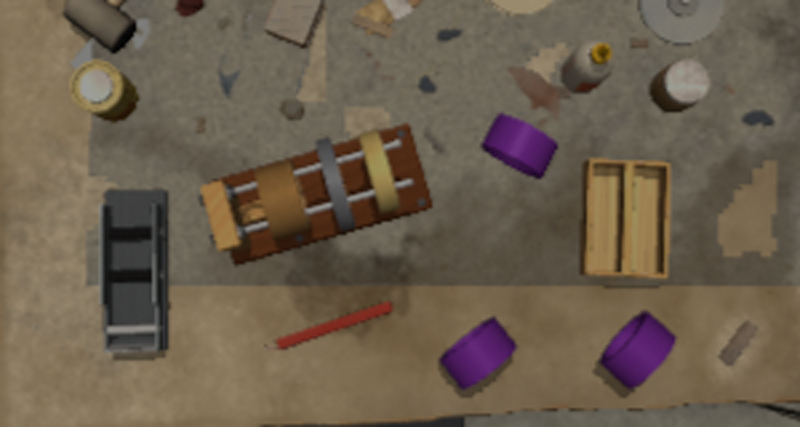

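View pics/side0c.png

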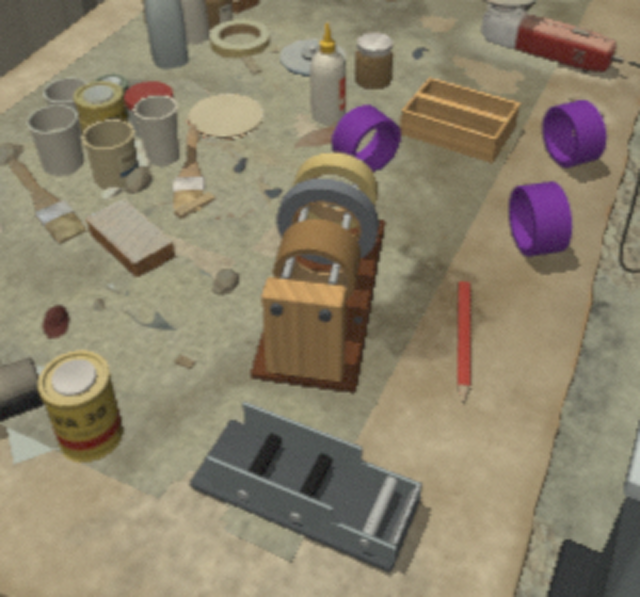

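The top crop shows the holder with its upright at left. On it hang the wide brown roll at full-image (245,215), the grey thin roll at (265,208) and the cream masking roll at (282,203), which is outermost. The tray is at (374,221) and the dispenser at (190,240).

Things that could be taken for the wide roll are the three purple rolls at (335,194), (319,272) and (379,271). The only brown one is at (245,215), and the description picks that one.

```bash
cat > h.py <<'E'
from plant import r
import numpy as np, cv2
def ray(c,uv,ci=None):
    ci=ci or r.camera_info(c); K,R,t=[np.array(ci[k]) for k in('mtx','R','t')]
    d=R.T@np.linalg.inv(K)@np.array([uv[0],uv[1],1.]); return -R.T@t,d
def p2w(c,uv,z,ci=None):
    o,d=ray(c,uv,ci); return o+d*(z-o[2])/d[2]
def proj(X,c,ci=None):
    ci=ci or r.camera_info(c); K,R,t=[np.array(ci[k]) for k in('mtx','R','t')]
    p=(K@(R@np.atleast_2d(X).T+t[:,None])).T; return p[:,:2]/p[:,2:]
def state():
    s=r.get_state();q=s['eef_rot'];x,y,z,w=q
    from scipy.spatial.transform import Rotation as Ro
    M=Ro.from_quat(q).as_matrix()
    print('t',round(s['clock'],2),'tcp',np.round(s['tool_pos'],4),'yang',round(np.degrees(np.arctan2(M[1,1],M[0,1]))%180,2),'tz',np.round(M[:,2],3),'op',round(s['opening']*88,1),'F',np.round(s['contact_force'],1),'ff',s['finger_force']); return s
E
python3 - <<'E'
from h import *
im=r.snapshot('top')
z={'wide_roll':.148,'masking_roll':.154,'thin_roll':.162,'tray':.048,'dispenser':.062,'glue_bottle':.16,'bolt_jar':.079,'oil_tin':.099,'roll_holder':.016}
for n,h in z.items():
    for d in r.masks_of('top',n)[:2]:
        m=d['region'].astype(np.uint8);rc=cv2.minAreaRect(np.argwhere(m)[:,::-1].astype(np.float32))
        bp=cv2.boxPoints(rc);w=np.array([p2w('top',p,h)[:2] for p in bp])
        e=w[1]-w[0],w[2]-w[1]
        print(n,round(d['p'],2),'px',np.round(rc[0]),'w',np.round(p2w('top',rc[0],h)[:2],3),'sides',[(round(np.hypot(*v),3),round(np.degrees(np.arctan2(v[1],v[0]))%180,1)) for v in e])
im=im[180:245,210:310];cv2.imwrite('pics/c1.png',cv2.resize(im[:,:,::-1],(800,520),interpolation=cv2.INTER_CUBIC))
E
```

```text
wide_roll 0.97 px [379. 271.] w [ 0.343 -0.32 ] sides [(np.float64(0.088), np.float64(138.7)), (np.float64(0.065), np.float64(49.2))]
wide_roll 0.91 px [319. 272.] w [ 0.34  -0.127] sides [(np.float64(0.085), np.float64(130.4)), (np.float64(0.054), np.float64(40.6))]
masking_roll 0.48 px [282. 204.] w [ 0.556 -0.01 ] sides [(np.float64(0.026), np.float64(104.9)), (np.float64(0.098), np.float64(14.7))]
thin_roll 0.5 px [265. 208.] w [0.541 0.045] sides [(np.float64(0.021), np.float64(106.2)), (np.float64(0.112), np.float64(16.2))]
dispenser 0.78 px [190. 242.] w [0.434 0.307] sides [(np.float64(0.093), np.float64(90.1)), (np.float64(0.209), np.float64(1.0))]
glue_bottle 0.87 px [360. 164.] w [ 0.684 -0.261] sides [(np.float64(0.062), np.float64(90.1)), (np.float64(0.062), np.float64(179.1))]
bolt_jar 0.63 px [394. 172.] w [ 0.675 -0.394] sides [(np.float64(0.079), np.float64(123.8)), (np.float64(0.06), np.float64(32.5))]
bolt_jar 0.6 px [374. 221.] w [ 0.505 -0.321] sides [(np.float64(0.113), np.float64(90.1)), (np.float64(0.15), np.float64(178.9))]
oil_tin 0.85 px [178. 174.] w [0.663 0.343] sides [(np.float64(0.064), np.float64(144.5)), (np.float64(0.092), np.float64(53.4))]
roll_holder 0.67 px [258. 213.] w [0.536 0.077] sides [(np.float64(0.304), np.float64(107.1)), (np.float64(0.128), np.float64(16.8))]
```

View pics/c1.png

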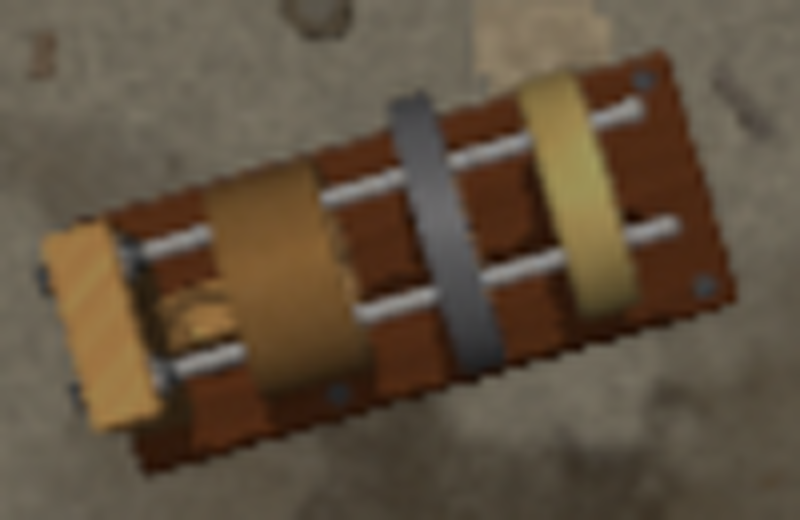

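The close crop confirms it: the brown wide roll is innermost at full-image (246,214), next to the upright. Grey is in the middle and cream is outermost. Now I'll move to hover over the masking roll.

```bash
python3 -m jog '[{"dx":0.056,"dy":0.11,"dz":0.01,"wz":-0.0045},{"dx":0.056,"dy":0.11,"dz":0.01,"wz":-0.0045},{"dx":0.056,"dy":0.11,"dz":0.01,"wz":-0.0045},{"dx":0.056,"dy":0.11,"dz":0.01,"wz":-0.0045},{"dx":0.056,"dy":0.11,"dz":0.01,"wz":-0.0045}]' 15
python3 -m jog '[{"dx":0.056,"dy":0.11,"dz":0.01,"wz":-0.0045},{"dx":0.056,"dy":0.11,"dz":0.01,"wz":-0.0045},{"dx":0.056,"dy":0.11,"dz":0.01,"wz":-0.0045},{"dx":0.056,"dy":0.11,"dz":0.01,"wz":-0.0045},{"dx":0.056,"dy":0.11,"dz":0.01,"wz":-0.0045}]'
python3 -m jog '[{"dx":0.056,"dy":0.11,"wz":-0.0045},{"dx":0.056,"dy":0.11,"wz":-0.0045},{"dx":0.056,"dy":0.11,"wz":-0.0045},{"dx":0.056,"dy":0.11,"wz":-0.0045},{"dx":0.056,"dy":0.11,"wz":-0.0045}]'
python3 -m jog '[{"dx":0.056,"dy":0.11,"wz":-0.0045},{"dx":0.056,"dy":0.11,"wz":-0.0045},{"dx":0.056,"dy":0.11,"wz":-0.0045},{"dx":0.056,"dy":0.11,"wz":-0.0045},{"hand":0.5}]'
python3 -m jog '[{"hand":0.5},{"hand":0.5},{"hand":0.5}]'
python3 - <<'E'
from h import *
s=state()
im=r.snapshot('wrist');cv2.imwrite('pics/w1.png',im[:,:,::-1])
E
```

```text
t 1.55 tcp [ 0.278  -0.5598  0.2387] yang 116.4 tz [ 0. -0. -1.] op 87.9 F [ 0.3 -0.2  0.2] ff 0.0invalid input
invalid input
invalid input
invalid input
invalid input
```

View pics/w1.png

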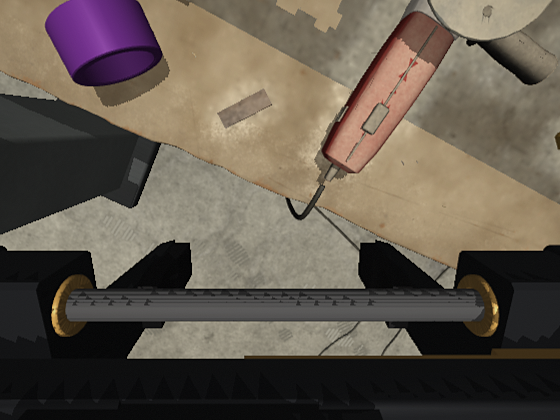

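The wrist picture still shows the start pose, with a purple roll at (105,40). The rows were refused because each one needs all seven numbers.

```bash
python3 -m jog '[{"wx":0,"wy":0,"wz":-0.0045,"dx":0.056,"dy":0.11,"dz":0.01,"hand":0.5},{"wx":0,"wy":0,"wz":-0.0045,"dx":0.056,"dy":0.11,"dz":0.01,"hand":0.5},{"wx":0,"wy":0,"wz":-0.0045,"dx":0.056,"dy":0.11,"dz":0.01,"hand":0.5},{"wx":0,"wy":0,"wz":-0.0045,"dx":0.056,"dy":0.11,"dz":0.01,"hand":0.5},{"wx":0,"wy":0,"wz":-0.0045,"dx":0.056,"dy":0.11,"dz":0.01,"hand":0.5}]' 15
python3 -m jog '[{"wx":0,"wy":0,"wz":-0.0045,"dx":0.056,"dy":0.11,"dz":0.01,"hand":0.5},{"wx":0,"wy":0,"wz":-0.0045,"dx":0.056,"dy":0.11,"dz":0.01,"hand":0.5},{"wx":0,"wy":0,"wz":-0.0045,"dx":0.056,"dy":0.11,"dz":0.01,"hand":0.5},{"wx":0,"wy":0,"wz":-0.0045,"dx":0.056,"dy":0.11,"dz":0.01,"hand":0.5},{"wx":0,"wy":0,"wz":-0.0045,"dx":0.056,"dy":0.11,"dz":0.01,"hand":0.5}]'
python3 -m jog '[{"wx":0,"wy":0,"wz":-0.0045,"dx":0.056,"dy":0.11,"dz":0.01,"hand":0.5},{"wx":0,"wy":0,"wz":-0.0045,"dx":0.056,"dy":0.11,"dz":0.01,"hand":0.5},{"wx":0,"wy":0,"wz":-0.0045,"dx":0.056,"dy":0.11,"dz":0.01,"hand":0.5},{"wx":0,"wy":0,"wz":-0.0045,"dx":0.056,"dy":0.11,"dz":0.01,"hand":0.5},{"wx":0,"wy":0,"wz":-0.0045,"dx":0.056,"dy":0.11,"dz":0.01,"hand":0.5}]'
python3 - <<'E'
from h import *
s=state()
im=r.snapshot('wrist');cv2.imwrite('pics/w2.png',im[:,:,::-1])
E
```

```text
clock: 2.02
tool_pos: [0.3485, -0.4211, 0.2515]
eef_rot: [0.979, 0.206, 0.0, 0.0]
contact_force: [0.2, 0.0, 0.3]
opening: 0.645
finger_force: 0.0
clock: 2.43
tool_pos: [0.4185, -0.2835, 0.264]
eef_rot: [0.983, 0.184, 0.0, 0.0]
contact_force: [0.2, 0.1, 0.4]
opening: 0.503
finger_force: 0.0
clock: 2.85
tool_pos: [0.4885, -0.1459, 0.2766]
eef_rot: [0.987, 0.162, 0.0, 0.0]
contact_force: [0.1, -0.5, 0.6]
opening: 0.5
finger_force: 0.0
t 2.85 tcp [ 0.4885 -0.1459  0.2766] yang 108.65 tz [ 0. -0. -1.] op 44.0 F [ 0.1 -0.5  0.6] ff 0.0
```

View pics/w2.png

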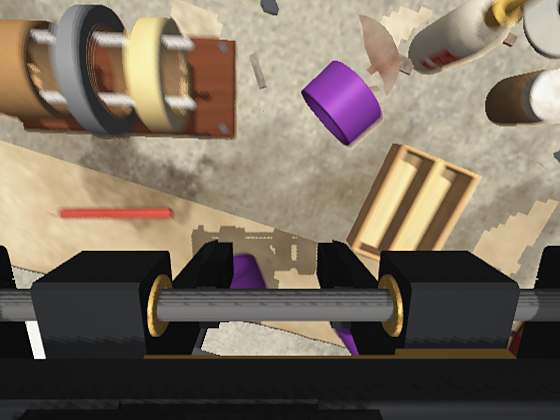

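The wrist view shows the tray at (415,205), the cream roll at (155,75), grey at (90,70), brown at (25,65) and the foot's free end at (235,90). I'll shift toward the holder for a full view and fit the poses there.

```bash
cat >> h.py <<'E'
from scipy.optimize import minimize
def T(p):
    c,s=np.cos(p[2]),np.sin(p[2]); return np.array([[c,-s,0],[s,c,0],[0,0,1]]),np.array([p[0],p[1],0])
def box(x0,x1,y0,y1,z0,z1): return np.array([[x,y,z] for x in(x0,x1) for y in(y0,y1) for z in(z0,z1)])/1000
def cyl(y0,y1,rad,x,z):
    a=np.linspace(0,2*np.pi,40); return np.array([[x+rad*np.cos(t),y,z+rad*np.sin(t)] for t in a for y in(y0,y1)])/1000
TRAY=[box(-76,76,-54,54,0,48)]
def holder(rolls): return [box(-60,60,-140,140,0,16)]+rolls
RW,RT,RM=cyl(22,70,46,0,102),cyl(-32.5,-13.5,60,0,102),cyl(-92.5,-67.5,52,0,102)
def render(parts,p,c,ci,S=4):
    R,t=T(p); m=np.zeros((420*S,560*S),np.uint8)
    for P in parts:
        q=proj(P@R.T+t,c,ci); cv2.fillConvexPoly(m,np.round(cv2.convexHull(((q+.5)*S).astype(np.float32))).astype(np.int32),1)
    return m
def fit(parts,p0,views,w=None):
    # views: list of (cam, ci, targetmask, validmask)
    def f(p):
        e=0
        for c,ci,tm,v in views:
            m=cv2.resize(render(parts,p,c,ci)*255,(560,420),interpolation=cv2.INTER_AREA)/255.
            e+=(np.abs(m-tm)*v).sum()/tm.sum()
        return e
    best=None
    for k in range(2):
        s=np.array([.008,.008,.05])/(1+2*k); x0=p0 if best is None else best.x
        sim=np.vstack([x0]+[x0+s*np.eye(3)[i] for i in range(3)])
        best=minimize(f,x0,method='Nelder-Mead',options=dict(initial_simplex=sim,xatol=1e-4,fatol=1e-5,maxiter=120))
    return best.x,best.fun
def near(c,n,X,h):
    ds=r.masks_of(c,n); u=proj(np.array([X[0],X[1],h]),c)[0]
    ds=[d for d in ds if np.hypot((d['bbox'][0]+d['bbox'][2])/2-u[0],(d['bbox'][1]+d['bbox'][3])/2-u[1])<40]
    return ds[0] if ds else None
E
python3 - <<'E'
from h import *
V=np.ones((420,560));X=[.505,-.321]
vs=[]
for c in('wrist','top'):
    r.snapshot(c);d=near(c,'tray',X,.03)
    if d is None: print('none',c);continue
    ci=r.camera_info(c);v=(c,ci,d['region'].astype(float),V);vs.append(v)
    print(c,round(d['p'],2),fit(TRAY,np.array([.505,-.321,0.]),[v]))
E
python3 -m jog '[{"wx":0,"wy":0,"wz":0,"dx":-0.02,"dy":0.12,"dz":0,"hand":0.5},{"wx":0,"wy":0,"wz":0,"dx":-0.02,"dy":0.12,"dz":0,"hand":0.5},{"wx":0,"wy":0,"wz":0,"dx":-0.02,"dy":0.12,"dz":0,"hand":0.5},{"wx":0,"wy":0,"wz":0,"dx":-0.02,"dy":0.12,"dz":0,"hand":0.5},{"wx":0,"wy":0,"wz":0,"dx":-0.02,"dy":0.12,"dz":0,"hand":0.5}]' | tail -5 | head -1
python3 -m jog '[{"wx":0,"wy":0,"wz":0,"dx":-0.02,"dy":0.12,"dz":0.1,"hand":0.5},{"wx":0,"wy":0,"wz":0,"dx":-0.02,"dy":0.12,"dz":0.1,"hand":0.5},{"wx":0,"wy":0,"wz":0,"dx":0,"dy":0.12,"dz":0.1,"hand":0.5},{"wx":0,"wy":0,"wz":0,"dx":0,"dy":0,"dz":0,"hand":0.5}]'
python3 - <<'E'
from h import *
s=state()
im=r.snapshot('wrist');cv2.imwrite('pics/w3.png',im[:,:,::-1])
u=0;ci=r.camera_info('wrist')
for n in['roll_holder','wide_roll','thin_roll','masking_roll','dispenser']:
    for d in r.masks_of('wrist',n):
        print(n,round(d['p'],2),np.round(d['bbox']))
        np.save(f"m_{n}_{int(d['bbox'][0])}.npy",d['region'])
E
```

```text
wrist 0.93 (array([ 0.50170764, -0.34092872, -0.05216643]), np.float64(0.1870793648768476))
top 0.66 (array([ 0.50668125, -0.33781015,  0.06824112]), np.float64(0.8126388192304936))
tool_pos: [0.4622, 0.0017, 0.2762]
clock: 3.85
tool_pos: [0.455, 0.0984, 0.3555]
eef_rot: [0.986, 0.165, 0.005, -0.002]
contact_force: [1.6, 1.2, -1.0]
opening: 0.502
finger_force: 0.0
t 3.85 tcp [0.455  0.0984 0.3555] yang 109.02 tz [ 0.009  0.006 -1.   ] op 44.2 F [ 1.6  1.2 -1. ] ff 0.0
roll_holder 0.7 [200.  82. 422. 171.]
wide_roll 0.83 [452. 114. 536. 178.]
wide_roll 0.72 [264.  90. 305. 162.]
wide_roll 0.59 [506. 321. 526. 356.]
thin_roll 0.6 [319.  78. 359. 176.]
masking_roll 0.94 [356.  86. 408. 172.]
dispenser 0.82 [ 97.  65. 182. 211.]
```

View pics/w3.png

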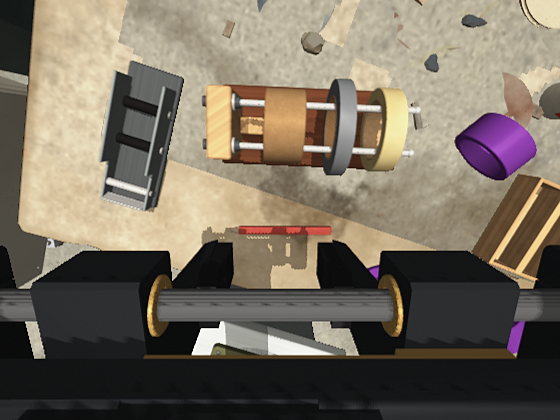

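The w3 picture shows the dispenser at (142,135) with rollers at (137,103) and (131,140). The holder foot spans (200–422, 82–171), with brown at (285,125), grey at (342,125) and cream at (390,128). I'll fit the poses now and check an overlay.

```bash
rm -f m_*
cat > fitall.py <<'E'
from h import *
state(); im=r.snapshot('wrist').copy(); ci=r.camera_info('wrist'); V=np.ones((420,560))
print(np.round(np.array(ci['R']),4).tolist(),np.round(ci['t'],4).tolist())
def hull(m):
    o=np.zeros((420,560),np.uint8); cv2.fillConvexPoly(o,cv2.convexHull(np.argwhere(m)[:,::-1].astype(np.int32)),1); return o.astype(float)
p0=np.array([.534,.067,.285]); R,t=T(p0)
res=[]
for n,P,y in(('wide_roll',RW,.046),('thin_roll',RT,-.023),('masking_roll',RM,-.08)):
    X=R@np.array([0,y,.1])+t
    d=near('wrist',n,X,.12)
    if d is None: print('no',n);continue
    m=d['region'].astype(np.uint8)
    a=hull(cv2.morphologyEx(m,cv2.MORPH_OPEN,np.ones((3,3)))); res.append((P,a)); 
    # per-roll outline extents vs model
def f(p):
    return sum(np.abs(cv2.resize(render([P],p,'wrist',ci)*255,(560,420),interpolation=cv2.INTER_AREA)/255.-a).sum() for P,a in res)/sum(a.sum() for P,a in res)
sim=np.vstack([p0]+[p0+np.array([.01,.01,.06])*np.eye(3)[i] for i in range(3)])
b=minimize(f,p0,method='Nelder-Mead',options=dict(initial_simplex=sim,xatol=1e-4,fatol=1e-5)); p=b.x
print('holder',p,b.fun)
R,t=T(p)
for n,y in(('wide',.046),('thin',-.023),('mask',-.08)): print(n,np.round(R@np.array([0,y,.102])+t,4))
S=4;big=cv2.resize(im,None,fx=S,fy=S,interpolation=cv2.INTER_CUBIC)
pr=[box(-29,-21,-113,107,121,129),box(21,29,-113,107,121,129),box(-60,60,-140,140,0,16)]
for P in [RW,RT,RM]+pr:
    q=cv2.convexHull(((proj(P@R.T+t,'wrist',ci)+.5)*S).astype(np.float32)); cv2.polylines(big,[np.round(q).astype(np.int32)],True,(0,255,0),1)
cv2.imwrite('pics/ov1.png',cv2.resize(big[60*S:220*S,80*S:440*S,::-1],(800,356),interpolation=cv2.INTER_AREA))
E
python3 fitall.py
```

```text
t 4.15 tcp [0.4525 0.0902 0.3502] yang 108.45 tz [-0.002 -0.002 -1.   ] op 43.9 F [-0.2 -0.4 -0.2] ff 0.0
[[0.3167, -0.9485, 0.0014], [-0.9153, -0.3053, 0.2627], [-0.2487, -0.0845, -0.9649]] [-0.0586, 0.3774, 0.6166]
holder [0.53864145 0.06869743 0.29053309] 0.029344564023107464
wide [0.5255 0.1128 0.102 ]
thin [0.5452 0.0467 0.102 ]
mask [ 0.5616 -0.0079  0.102 ]
```

View pics/ov1.png

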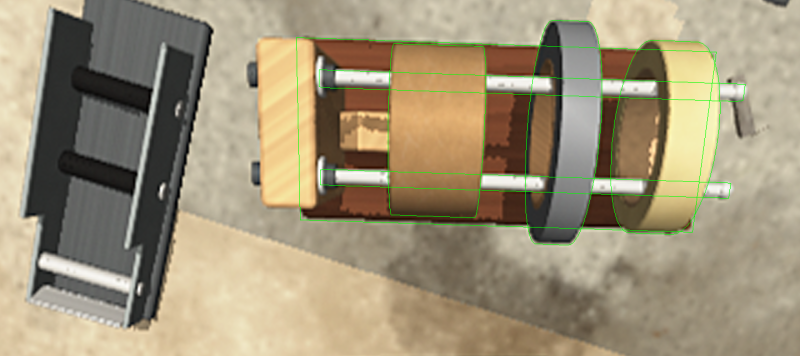

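The overlay matches within 1–2 px on the rolls, foot and prongs. The dispenser's cheek-top corners in the crop are at (50,8), (25,215), (165,42) and (130,248). Next I'll turn those into world positions and fit the tray in the top view.

Run:
```python
from h import *
ci=r.camera_info('wrist')
c=lambda u,v:(u*.45+80,v*.45+60)
P=np.array([p2w('wrist',c(*a),.062,ci)[:2] for a in[(50,8),(25,215),(165,42),(130,248)]])
print(np.round(P,3),'lens',np.hypot(*(P[0]-P[1])),np.hypot(*(P[2]-P[3])),np.hypot(*(P[0]-P[2])),'c',P.mean(0))
for e in (P[0]-P[1],P[2]-P[3]): print('yaw',np.degrees(np.arctan2(e[1],e[0])))
im=r.snapshot('top')
t=lambda u,v:(u/2.6667+140-.3,v/2.6667+140-.3)
P=np.array([p2w('top',t(*a),.048)[:2] for a in[(588,158),(670,160),(668,277),(584,275)]])
print(np.round(P,3),P.mean(0),[np.hypot(*(P[i]-P[(i+1)%4])) for i in range(4)])
D=np.array([p2w('top',t(*a),.062)[:2] for a in[(106,190),(104,320),(158,190),(160,325)]]);print('disp top',np.round(D,3))
for n,h,rad in(('glue_bottle',.08,28),('bolt_jar',.04,31),('oil_tin',.05,34)):
    pass
x=cv2.resize(im[190:255,345:405,::-1],(600,650)[:2],interpolation=cv2.INTER_CUBIC);y=cv2.resize(im[205:280,170:210,::-1],(340,638),interpolation=cv2.INTER_CUBIC)
cv2.imwrite('pics/td.png',cv2.resize(np.hstack([cv2.resize(x,(554,600)),cv2.resize(y,(240,600))]),(794,600)))
```

```text
[[0.521 0.354]
 [0.395 0.347]
 [0.524 0.285]
 [0.395 0.279]] lens 0.12666338987768067 0.12949303343071408 0.06901539332581837 c [0.45882165 0.31619487]
yaw 2.867921181351983
yaw 2.526849980332178
[[ 0.584 -0.283]
 [ 0.582 -0.391]
 [ 0.429 -0.385]
 [ 0.431 -0.276]] [ 0.50646507 -0.33359962] [np.float64(0.1074242794024656), np.float64(0.15281640251013112), np.float64(0.10907360424561717), np.float64(0.15293630265295807)]
disp top [[0.539 0.344]
 [0.372 0.343]
 [0.54  0.277]
 [0.366 0.271]]
```

View pics/td.png

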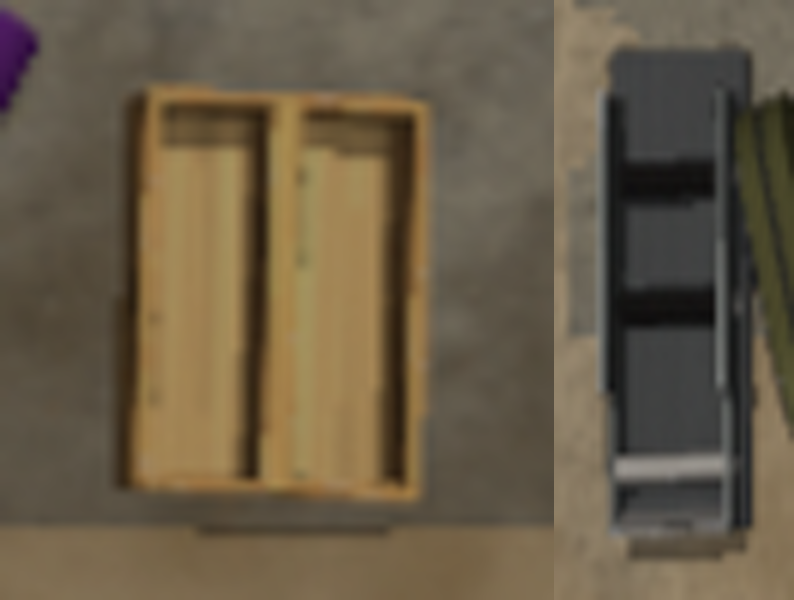

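The tray corners give 107×153 mm, matching the 108×152 given. Its centre is (0.5065, −0.3336) with a yaw of about −2.4°. The dispenser is near (0.459, 0.316) with a yaw of 2.7°. Going to the masking roll.

```bash
python3 -m jog '[{"wx":0,"wy":0,"wz":-0.0026,"dx":0.0727,"dy":-0.0654,"dz":-0.1,"hand":0.5},{"wx":0,"wy":0,"wz":-0.0026,"dx":0.0727,"dy":-0.0654,"dz":-0.1,"hand":0.5},{"wx":0,"wy":0,"wz":-0.0026,"dx":0.0727,"dy":-0.0654,"dz":-0.1,"hand":0.5},{"wx":0,"wy":0,"wz":-0.0026,"dx":0.0727,"dy":-0.0654,"dz":-0.1,"hand":0.5},{"wx":0,"wy":0,"wz":-0.0026,"dx":0.0727,"dy":-0.0654,"dz":-0.1,"hand":0.5}]' >/dev/null
python3 -m jog '[{"wx":0,"wy":0,"wz":-0.0026,"dx":0.0727,"dy":-0.0654,"dz":-0.1,"hand":0.5},{"wx":0,"wy":0,"wz":0,"dx":0,"dy":0,"dz":0,"hand":0.5},{"wx":0,"wy":0,"wz":0,"dx":0,"dy":0,"dz":0,"hand":0.5},{"wx":0,"wy":0,"wz":0,"dx":0,"dy":0,"dz":0,"hand":0.5}]' >/dev/null
python3 - <<'E'
from h import *
state(); im=r.snapshot('wrist');cv2.imwrite('pics/w4.png',im[:,:,::-1])
E
```

```text
t 5.15 tcp [ 0.5617 -0.0047  0.2015] yang 106.91 tz [-0.     0.001 -1.   ] op 44.0 F [ 0.5  0.1 -0.1] ff 0.0
```

View pics/w4.png

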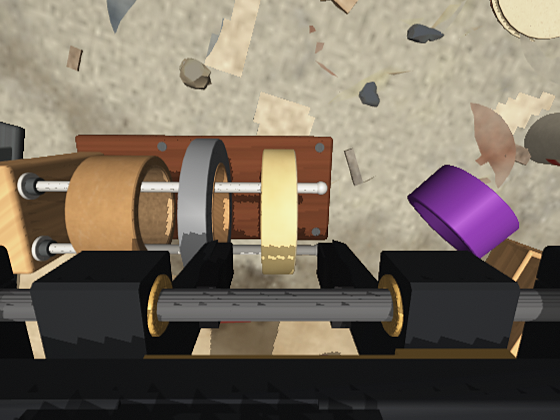

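The wrist view shows the cream roll at (279,210) centred between the fingers (232–318), with grey to its left. Now descend and grip.

```bash
python3 -m jog '[{"wx":0,"wy":0,"wz":-0.002,"dx":0,"dy":-0.013,"dz":0,"hand":0.55},{"wx":0,"wy":0,"wz":0,"dx":0,"dy":0,"dz":-0.1,"hand":0.55},{"wx":0,"wy":0,"wz":0,"dx":0,"dy":0,"dz":-0.1,"hand":0.55},{"wx":0,"wy":0,"wz":0,"dx":0,"dy":0,"dz":-0.06,"hand":0.55},{"wx":0,"wy":0,"wz":0,"dx":0,"dy":0,"dz":-0.037,"hand":0.55}]' 15
python3 -m jog '[{"wx":0,"wy":0,"wz":0,"dx":0,"dy":0,"dz":0,"hand":1},{"wx":0,"wy":0,"wz":0,"dx":0,"dy":0,"dz":0,"hand":1},{"wx":0,"wy":0,"wz":0,"dx":0,"dy":0,"dz":0,"hand":1},{"wx":0,"wy":0,"wz":0,"dx":0,"dy":0,"dz":0,"hand":1},{"wx":0,"wy":0,"wz":0,"dx":0,"dy":0,"dz":0,"hand":1}]'
python3 -c "
from h import *
state()"
```

```text
clock: 5.62
tool_pos: [0.5613, -0.0081, 0.1266]
eef_rot: [0.989, 0.145, -0.0, -0.0]
contact_force: [-0.7, 0.3, 0.5]
opening: 0.449
finger_force: 0.0
clock: 6.03
tool_pos: [0.5627, -0.0084, 0.1281]
eef_rot: [0.989, 0.145, 0.001, 0.0]
contact_force: [-0.0, 0.7, 2.7]
opening: 0.281
finger_force: 15.0
t 6.03 tcp [ 0.5627 -0.0084  0.1281] yang 106.66 tz [ 0.002  0.    -1.   ] op 24.7 F [-0.   0.7  2.7] ff 14.981290490359243
```

Gripped (24.7 mm, which fits the 25 mm width). Lift 16 mm, slide off the free ends, then go up and over to the tray's −y compartment.

```bash
python3 -m jog '[{"wx":0,"wy":0,"wz":0,"dx":0,"dy":0,"dz":0.032,"hand":1},{"wx":0,"wy":0,"wz":0,"dx":0,"dy":0,"dz":0.032,"hand":1},{"wx":0,"wy":0,"wz":0,"dx":0.0237,"dy":-0.0792,"dz":0,"hand":1},{"wx":0,"wy":0,"wz":0,"dx":0.0237,"dy":-0.0792,"dz":0,"hand":1},{"wx":0,"wy":0,"wz":0,"dx":0.0237,"dy":-0.0792,"dz":0,"hand":1}]' 
python3 -m jog '[{"wx":0,"wy":0,"wz":0,"dx":0,"dy":0,"dz":0.1,"hand":1},{"wx":0,"wy":0,"wz":0,"dx":0,"dy":0,"dz":0.1,"hand":1},{"wx":0,"wy":0,"wz":-0.0138,"dx":0,"dy":0,"dz":0.1,"hand":1},{"wx":0,"wy":0,"wz":-0.0138,"dx":-0.025,"dy":-0.0976,"dz":0.1,"hand":1},{"wx":0,"wy":0,"wz":-0.0138,"dx":-0.025,"dy":-0.0976,"dz":0,"hand":1}]' >/dev/null
python3 -m jog '[{"wx":0,"wy":0,"wz":-0.0138,"dx":-0.025,"dy":-0.0976,"dz":0,"hand":1},{"wx":0,"wy":0,"wz":-0.0138,"dx":-0.025,"dy":-0.0976,"dz":0,"hand":1},{"wx":0,"wy":0,"wz":-0.0138,"dx":-0.025,"dy":-0.0976,"dz":0,"hand":1},{"wx":0,"wy":0,"wz":-0.0138,"dx":-0.025,"dy":-0.0976,"dz":0,"hand":1},{"wx":0,"wy":0,"wz":-0.0138,"dx":-0.025,"dy":-0.0976,"dz":0,"hand":1}]' >/dev/null
python3 -m jog '[{"wx":0,"wy":0,"wz":-0.0138,"dx":-0.025,"dy":-0.0976,"dz":0,"hand":1},{"wx":0,"wy":0,"wz":-0.0138,"dx":-0.025,"dy":-0.0976,"dz":0,"hand":1},{"wx":0,"wy":0,"wz":-0.0138,"dx":-0.025,"dy":-0.0976,"dz":0,"hand":1},{"wx":0,"wy":0,"wz":0,"dx":0,"dy":0,"dz":0,"hand":1},{"wx":0,"wy":0,"wz":0,"dx":0,"dy":0,"dz":0,"hand":1}]' >/dev/null
python3 - <<'E'
from h import *
state()
R,t=T([.5065,-.3336,-.042])
im=r.snapshot('wrist');ci=r.camera_info('wrist');big=cv2.resize(im,(800,600))
for P in [box(-76,76,-54,54,0,48)]+[box(-70,70,y-21,y+21,48,48) for y in(-27,27)]:
    Q=P@R.T+t
    Q=np.unique(np.round(Q[Q[:,2]>.04],5),axis=0); q=cv2.convexHull(proj(Q,'wrist',ci).astype(np.float32))*800/560
    cv2.polylines(big,[np.round(q).astype(np.int32)],True,(0,255,0),1)
cv2.imwrite('pics/w5.png',big[:,:,::-1])
E
```

```text
clock: 6.45
tool_pos: [0.5804, -0.0687, 0.1442]
eef_rot: [0.989, 0.145, 0.001, 0.0]
contact_force: [0.0, -0.7, -1.7]
opening: 0.285
finger_force: 15.0
t 7.7 tcp [ 0.5162 -0.3142  0.2437] yang 89.04 tz [ 0.    -0.001 -1.   ] op 24.7 F [ 0.2  1.1 -0.9] ff 14.989895185867681
```

View pics/w5.png

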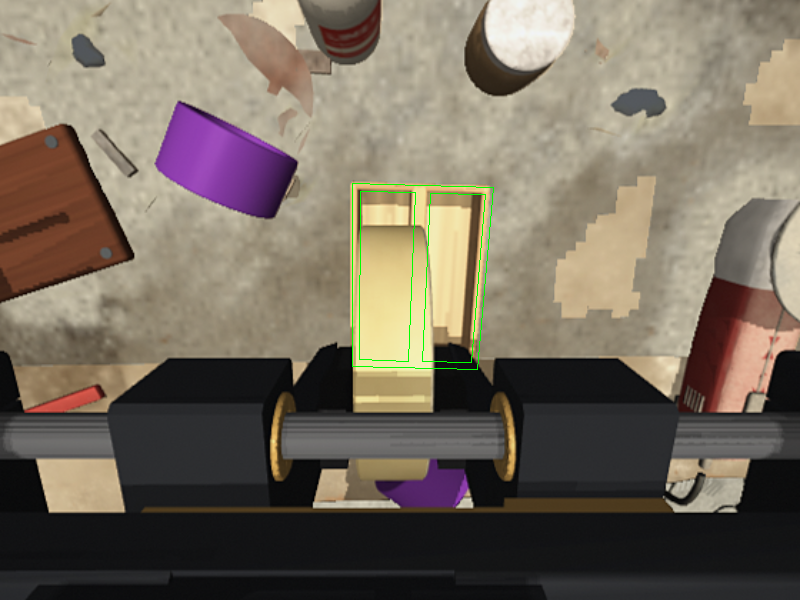

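The fitted tray outline lies on the real rim within about 2 mm, and the roll is held upright and centred in the fingers. Moving over the −y compartment and lowering.

```bash
python3 -m jog '[{"wx":0,"wy":0,"wz":-0.0063,"dx":-0.0215,"dy":-0.0928,"dz":0,"hand":1},{"wx":0,"wy":0,"wz":-0.0063,"dx":-0.0215,"dy":-0.0928,"dz":0,"hand":1},{"wx":0,"wy":0,"wz":0,"dx":0,"dy":0,"dz":-0.12,"hand":1},{"wx":0,"wy":0,"wz":0,"dx":0,"dy":0,"dz":-0.12,"hand":1},{"wx":0,"wy":0,"wz":0,"dx":0,"dy":0,"dz":0,"hand":1}]' >/dev/null
python3 -m jog '[{"wx":0,"wy":0,"wz":0,"dx":0,"dy":0,"dz":0,"hand":1},{"wx":0,"wy":0,"wz":0,"dx":0,"dy":0,"dz":0,"hand":1}]' >/dev/null
python3 -c "
from h import *
state()"
```

```text
t 8.33 tcp [ 0.508  -0.3576  0.1845] yang 87.93 tz [ 0.002 -0.    -1.   ] op 24.4 F [ 0.  -1.  -1.5] ff 14.98816040947304
```

```bash
python3 -m jog '[{"wx":0,"wy":0,"wz":-0.003,"dx":-0.01,"dy":-0.014,"dz":0,"hand":1},{"wx":0,"wy":0,"wz":0,"dx":0,"dy":0,"dz":-0.11,"hand":1},{"wx":0,"wy":0,"wz":0,"dx":0,"dy":0,"dz":-0.11,"hand":1},{"wx":0,"wy":0,"wz":0,"dx":0,"dy":0,"dz":-0.11,"hand":1},{"wx":0,"wy":0,"wz":0,"dx":0,"dy":0,"dz":-0.06,"hand":1}]' | grep -E "pos|force"
python3 -m jog '[{"wx":0,"wy":0,"wz":0,"dx":0,"dy":0,"dz":0,"hand":1},{"wx":0,"wy":0,"wz":0,"dx":0,"dy":0,"dz":0,"hand":1}]'| grep -E "pos|force"
```

```text
tool_pos: [0.5038, -0.3618, 0.0846]
contact_force: [-0.1, -0.1, -1.2]
finger_force: 15.0
tool_pos: [0.5048, -0.3624, 0.0866]
contact_force: [0.3, 0.1, -1.2]
finger_force: 15.0
```

```bash
python3 -m jog '[{"wx":0,"wy":0,"wz":0,"dx":0,"dy":0,"dz":-0.008,"hand":1},{"wx":0,"wy":0,"wz":0,"dx":0,"dy":0,"dz":0,"hand":1},{"wx":0,"wy":0,"wz":0,"dx":0,"dy":0,"dz":0,"hand":0.5},{"wx":0,"wy":0,"wz":0,"dx":0,"dy":0,"dz":0,"hand":0.5},{"wx":0,"wy":0,"wz":0,"dx":0,"dy":0,"dz":0,"hand":0.5}]' | grep -E "pos|force|open"
python3 -m jog '[{"wx":0,"wy":0,"wz":0,"dx":0,"dy":0,"dz":0,"hand":0.5},{"wx":0,"wy":0,"wz":0,"dx":0,"dy":0,"dz":0.08,"hand":0.5},{"wx":0,"wy":0,"wz":0,"dx":0,"dy":0,"dz":0.12,"hand":0.5},{"wx":0,"wy":0,"wz":0,"dx":0,"dy":0,"dz":0.14,"hand":0.5},{"wx":0,"wy":0,"wz":0,"dx":0,"dy":0,"dz":0.14,"hand":0.5}]'| grep -E "pos|force|open"
python3 - <<'E'
from h import *
state()
for c in('wrist','top'):
    r.snapshot(c); print(c,[(np.round(d['bbox']),round(d['p'],2)) for d in r.search_frame(c,'masking_roll')])
R,t=T([.5065,-.3336,-.042])
P=cyl(-39.5,-14.5,52,0,58)@R.T+t
for c in('wrist','top'):
    q=proj(P,c);print('expect',np.round(q.min(0)),np.round(q.max(0)))
E
```

```text
tool_pos: [0.5044, -0.3623, 0.0843]
contact_force: [0.2, 0.1, -0.0]
opening: 0.487
finger_force: 0.0
tool_pos: [0.5035, -0.3616, 0.2045]
contact_force: [0.1, -0.6, -0.2]
opening: 0.503
finger_force: 0.0
t 9.75 tcp [ 0.5035 -0.3616  0.2045] yang 87.47 tz [-0.001  0.001 -1.   ] op 44.3 F [ 0.1 -0.6 -0.2] ff 0.0
wrist [(array([258., 143., 291., 252.]), 0.97)]
top [(array([377., 227., 389., 239.]), 0.61)]
expect [257. 144.] [287. 250.]
expect [376. 206.] [391. 237.]
```

The masking roll stands as predicted: wrist bbox [258,143,291,252] against the expected [257,144,287,250]. Now the thin roll.

```bash
python3 -m jog '[{"wx":0,"wy":0,"wz":0.0112,"dx":0.0111,"dy":0.1089,"dz":0.01,"hand":0.58},{"wx":0,"wy":0,"wz":0.0112,"dx":0.0111,"dy":0.1089,"dz":0.01,"hand":0.58},{"wx":0,"wy":0,"wz":0.0112,"dx":0.0111,"dy":0.1089,"dz":0.01,"hand":0.58},{"wx":0,"wy":0,"wz":0.0112,"dx":0.0111,"dy":0.1089,"dz":0.01,"hand":0.58},{"wx":0,"wy":0,"wz":0.0112,"dx":0.0111,"dy":0.1089,"dz":0.01,"hand":0.58}]' >/dev/null
python3 -m jog '[{"wx":0,"wy":0,"wz":0.0112,"dx":0.0111,"dy":0.1089,"dz":0,"hand":0.58},{"wx":0,"wy":0,"wz":0.0112,"dx":0.0111,"dy":0.1089,"dz":0,"hand":0.58},{"wx":0,"wy":0,"wz":0.0112,"dx":0.0111,"dy":0.1089,"dz":0,"hand":0.58},{"wx":0,"wy":0,"wz":0.0112,"dx":0.0111,"dy":0.1089,"dz":0,"hand":0.58},{"wx":0,"wy":0,"wz":0.0112,"dx":0.0111,"dy":0.1089,"dz":0,"hand":0.58}]' >/dev/null
python3 -m jog '[{"wx":0,"wy":0,"wz":0.0112,"dx":0.0111,"dy":0.1089,"dz":0,"hand":0.58},{"wx":0,"wy":0,"wz":0.0112,"dx":0.0111,"dy":0.1089,"dz":0,"hand":0.58},{"wx":0,"wy":0,"wz":0.0112,"dx":0.0111,"dy":0.1089,"dz":0,"hand":0.58},{"wx":0,"wy":0,"wz":0.0112,"dx":0.0111,"dy":0.1089,"dz":0,"hand":0.58},{"wx":0,"wy":0,"wz":0.0112,"dx":0.0111,"dy":0.1089,"dz":0,"hand":0.58}]' >/dev/null
python3 -m jog '[{"wx":0,"wy":0,"wz":0,"dx":0,"dy":0,"dz":0,"hand":0.58},{"wx":0,"wy":0,"wz":0,"dx":0,"dy":0,"dz":0,"hand":0.58},{"wx":0,"wy":0,"wz":0,"dx":0,"dy":0,"dz":0,"hand":0.58}]' >/dev/null
python3 - <<'E'
from h import *
state();im=r.snapshot('wrist')
q=proj(np.array([.5452,.0467,.162]),'wrist')
print(q,[(np.round(d['bbox']),round(d['p'],2)) for d in r.search_frame('wrist','thin_roll')])
R,t=T([.5386,.0687,.2905]);q=proj(RT@R.T+t,'wrist');print('expect',np.round(q.min(0)),np.round(q.max(0)))
E
```

```text
t 11.45 tcp [0.5447 0.0454 0.2149] yang 106.68 tz [-0.003 -0.001 -1.   ] op 36.6 F [-0.4 -0.2  0.1] ff 0.0
[[270.91162531 226.45144371]] [(array([258., 133., 286., 275.]), 0.85)]
expect [257. 135.] [284. 274.]
```

```bash
python3 -m jog '[{"wx":0,"wy":0,"wz":0,"dx":0,"dy":0,"dz":-0.1,"hand":0.58},{"wx":0,"wy":0,"wz":0,"dx":0,"dy":0,"dz":-0.1,"hand":0.58},{"wx":0,"wy":0,"wz":0,"dx":0,"dy":0,"dz":-0.08,"hand":0.58},{"wx":0,"wy":0,"wz":0,"dx":0,"dy":0,"dz":-0.038,"hand":0.58},{"wx":0,"wy":0,"wz":0,"dx":0,"dy":0,"dz":0,"hand":0.58}]' | grep -E "pos|force|open"
python3 -m jog '[{"wx":0,"wy":0,"wz":0,"dx":0,"dy":0,"dz":0,"hand":1},{"wx":0,"wy":0,"wz":0,"dx":0,"dy":0,"dz":0,"hand":1},{"wx":0,"wy":0,"wz":0,"dx":0,"dy":0,"dz":0,"hand":1},{"wx":0,"wy":0,"wz":0,"dx":0,"dy":0,"dz":0,"hand":1},{"wx":0,"wy":0,"wz":0,"dx":0,"dy":0,"dz":0,"hand":1}]' | grep -E "pos|force|open"
```

```text
tool_pos: [0.5441, 0.0449, 0.1345]
contact_force: [0.8, -0.5, 0.1]
opening: 0.423
finger_force: 0.0
tool_pos: [0.5465, 0.0466, 0.1377]
contact_force: [-1.1, 0.6, 5.0]
opening: 0.215
finger_force: 14.9
```

```bash
python3 -m jog '[{"wx":0,"wy":0,"wz":0,"dx":0,"dy":0,"dz":0,"hand":1},{"wx":0,"wy":0,"wz":0,"dx":0,"dy":0,"dz":0,"hand":1},{"wx":0,"wy":0,"wz":0,"dx":0,"dy":0,"dz":0,"hand":1}]' | grep -E "pos|force|open"
python3 -m jog '[{"wx":0,"wy":0,"wz":0,"dx":0,"dy":0,"dz":0.032,"hand":1},{"wx":0,"wy":0,"wz":0,"dx":0,"dy":0,"dz":0.032,"hand":1},{"wx":0,"wy":0,"wz":0,"dx":0,"dy":0,"dz":0,"hand":1}]' | grep -E "pos|force|open"
python3 -m jog '[{"wx":0,"wy":0,"wz":0,"dx":0.0264,"dy":-0.0881,"dz":0,"hand":1},{"wx":0,"wy":0,"wz":0,"dx":0.0264,"dy":-0.0881,"dz":0,"hand":1},{"wx":0,"wy":0,"wz":0,"dx":0.0264,"dy":-0.0881,"dz":0,"hand":1},{"wx":0,"wy":0,"wz":0,"dx":0.0264,"dy":-0.0881,"dz":0,"hand":1},{"wx":0,"wy":0,"wz":0,"dx":0.0264,"dy":-0.0881,"dz":0,"hand":1}]' | grep -E "pos|force|open"
python3 -c "
from h import *
state()"
```

```text
tool_pos: [0.5465, 0.0466, 0.1377]
contact_force: [-0.7, -0.9, 6.4]
opening: 0.212
finger_force: 14.9
tool_pos: [0.5465, 0.0464, 0.1541]
contact_force: [1.1, -0.2, -1.8]
opening: 0.215
finger_force: 14.9
tool_pos: [0.5787, -0.0649, 0.1526]
contact_force: [0.1, -0.4, -1.0]
opening: 0.215
finger_force: 14.9
t 13.3 tcp [ 0.5787 -0.0649  0.1526] yang 106.73 tz [-0. -0. -1.] op 18.9 F [ 0.1 -0.4 -1. ] ff 14.942558482289314
```

```bash
python3 -m jog '[{"wx":0,"wy":0,"wz":0,"dx":0,"dy":0,"dz":0.13,"hand":1},{"wx":0,"wy":0,"wz":0,"dx":0,"dy":0,"dz":0.13,"hand":1},{"wx":0,"wy":0,"wz":0,"dx":0,"dy":0,"dz":0.13,"hand":1},{"wx":0,"wy":0,"wz":-0.0166,"dx":-0.0282,"dy":-0.0974,"dz":0,"hand":1},{"wx":0,"wy":0,"wz":-0.0166,"dx":-0.0282,"dy":-0.0974,"dz":0,"hand":1}]' >/dev/null
python3 -m jog '[{"wx":0,"wy":0,"wz":-0.0166,"dx":-0.0282,"dy":-0.0974,"dz":0,"hand":1},{"wx":0,"wy":0,"wz":-0.0166,"dx":-0.0282,"dy":-0.0974,"dz":0,"hand":1},{"wx":0,"wy":0,"wz":-0.0166,"dx":-0.0282,"dy":-0.0974,"dz":0,"hand":1},{"wx":0,"wy":0,"wz":-0.0166,"dx":-0.0282,"dy":-0.0974,"dz":0,"hand":1},{"wx":0,"wy":0,"wz":-0.0166,"dx":-0.0282,"dy":-0.0974,"dz":0,"hand":1}]' >/dev/null
python3 -m jog '[{"wx":0,"wy":0,"wz":-0.0166,"dx":-0.0282,"dy":-0.0974,"dz":0,"hand":1},{"wx":0,"wy":0,"wz":-0.0166,"dx":-0.0282,"dy":-0.0974,"dz":0,"hand":1},{"wx":0,"wy":0,"wz":-0.0166,"dx":-0.0282,"dy":-0.0974,"dz":0,"hand":1},{"wx":0,"wy":0,"wz":0,"dx":0,"dy":0,"dz":0,"hand":1},{"wx":0,"wy":0,"wz":0,"dx":0,"dy":0,"dz":0,"hand":1}]' >/dev/null
python3 -m jog '[{"wx":0,"wy":0,"wz":0,"dx":0,"dy":0,"dz":0,"hand":1},{"wx":0,"wy":0,"wz":0,"dx":0,"dy":0,"dz":0,"hand":1},{"wx":0,"wy":0,"wz":0,"dx":0,"dy":0,"dz":0,"hand":1}]' >/dev/null
python3 -c "
from h import *
state()"
```

```text
t 14.8 tcp [ 0.5088 -0.3056  0.25  ] yang 87.84 tz [ 0.     0.001 -1.   ] op 18.9 F [ 0.1  0.1 -0.4] ff 14.986828419787344
```

```bash
python3 -m jog '[{"wx":0,"wy":0,"wz":-0.002,"dx":-0.005,"dy":-0.008,"dz":-0.1,"hand":1},{"wx":0,"wy":0,"wz":0,"dx":0,"dy":0,"dz":-0.14,"hand":1},{"wx":0,"wy":0,"wz":0,"dx":0,"dy":0,"dz":-0.14,"hand":1},{"wx":0,"wy":0,"wz":0,"dx":0,"dy":0,"dz":-0.12,"hand":1},{"wx":0,"wy":0,"wz":0,"dx":0,"dy":0,"dz":-0.08,"hand":1}]' | grep -E "pos|force"
python3 -m jog '[{"wx":0,"wy":0,"wz":0,"dx":0,"dy":0,"dz":-0.008,"hand":1},{"wx":0,"wy":0,"wz":0,"dx":0,"dy":0,"dz":0,"hand":1},{"wx":0,"wy":0,"wz":0,"dx":0,"dy":0,"dz":0,"hand":1}]'| grep -E "pos|force"
```

```text
tool_pos: [0.5061, -0.3073, 0.1022]
contact_force: [-0.0, 0.6, -2.2]
finger_force: 15.0
tool_pos: [0.5078, -0.3091, 0.104]
contact_force: [0.1, -0.8, -1.2]
finger_force: 15.0
```

```bash
python3 -m jog '[{"wx":0,"wy":0,"wz":0,"dx":0,"dy":0,"dz":-0.01,"hand":1},{"wx":0,"wy":0,"wz":0,"dx":0,"dy":0,"dz":0,"hand":1},{"wx":0,"wy":0,"wz":0,"dx":0,"dy":0,"dz":0,"hand":0.62},{"wx":0,"wy":0,"wz":0,"dx":0,"dy":0,"dz":0,"hand":0.58},{"wx":0,"wy":0,"wz":0,"dx":0,"dy":0,"dz":0,"hand":0.58}]' | grep -E "pos|force|open"
python3 -m jog '[{"wx":0,"wy":0,"wz":0,"dx":0,"dy":0,"dz":0,"hand":0.58},{"wx":0,"wy":0,"wz":0,"dx":0,"dy":0,"dz":0.08,"hand":0.58},{"wx":0,"wy":0,"wz":0,"dx":0,"dy":0,"dz":0.12,"hand":0.58},{"wx":0,"wy":0,"wz":0,"dx":0,"dy":0,"dz":0.14,"hand":0.5},{"wx":0,"wy":0,"wz":0,"dx":0,"dy":0,"dz":0.14,"hand":0.3}]'| grep -E "pos|force|open"
python3 - <<'E'
from h import *
state()
R,t=T([.5065,-.3336,-.042])
for n,P in(('masking_roll',cyl(-39.5,-14.5,52,0,58)),('thin_roll',cyl(17.5,36.5,60,0,66))):
  for c in('wrist','side'):
    r.snapshot(c); q=proj(P@R.T+t,c)
    print(c,n,[(np.round(d['bbox']),round(d['p'],2)) for d in r.search_frame(c,n)],'expect',np.round(q.min(0)),np.round(q.max(0)))
E
```

```text
tool_pos: [0.5072, -0.3094, 0.1011]
contact_force: [0.8, -0.6, -0.3]
opening: 0.41
finger_force: 0.0
tool_pos: [0.5063, -0.3089, 0.2215]
contact_force: [0.7, -1.2, 0.9]
opening: 0.545
finger_force: 0.0
t 16.3 tcp [ 0.5063 -0.3089  0.2215] yang 87.47 tz [-0.001  0.001 -1.   ] op 47.9 F [ 0.7 -1.2  0.9] ff 0.0
wrist masking_roll [(array([308., 144., 350., 245.]), 0.78)] expect [303. 147.] [342. 245.]
side masking_roll [(array([324., 137., 357., 160.]), 0.57)] expect [322. 136.] [355. 168.]
wrist thin_roll [(array([263., 135., 283., 256.]), 0.76)] expect [260. 134.] [283. 254.]
side thin_roll [(array([313., 142., 354., 172.]), 0.85)] expect [314. 140.] [352. 176.]
```

Both rolls stand in the tray where expected; side and wrist bboxes agree within a few px. Now the wide roll.

```bash
python3 -m jog '[{"wx":0,"wy":0,"wz":0.0112,"dx":0.0051,"dy":0.1125,"dz":0,"hand":0.32},{"wx":0,"wy":0,"wz":0.0112,"dx":0.0051,"dy":0.1125,"dz":0,"hand":0.32},{"wx":0,"wy":0,"wz":0.0112,"dx":0.0051,"dy":0.1125,"dz":0,"hand":0.32},{"wx":0,"wy":0,"wz":0.0112,"dx":0.0051,"dy":0.1125,"dz":0,"hand":0.32},{"wx":0,"wy":0,"wz":0.0112,"dx":0.0051,"dy":0.1125,"dz":0,"hand":0.32}]' >/dev/null
python3 -m jog '[{"wx":0,"wy":0,"wz":0.0112,"dx":0.0051,"dy":0.1125,"dz":0,"hand":0.32},{"wx":0,"wy":0,"wz":0.0112,"dx":0.0051,"dy":0.1125,"dz":0,"hand":0.32},{"wx":0,"wy":0,"wz":0.0112,"dx":0.0051,"dy":0.1125,"dz":0,"hand":0.32},{"wx":0,"wy":0,"wz":0.0112,"dx":0.0051,"dy":0.1125,"dz":0,"hand":0.32},{"wx":0,"wy":0,"wz":0.0112,"dx":0.0051,"dy":0.1125,"dz":0,"hand":0.32}]' >/dev/null
python3 -m jog '[{"wx":0,"wy":0,"wz":0.0112,"dx":0.0051,"dy":0.1125,"dz":0,"hand":0.32},{"wx":0,"wy":0,"wz":0.0112,"dx":0.0051,"dy":0.1125,"dz":0,"hand":0.32},{"wx":0,"wy":0,"wz":0.0112,"dx":0.0051,"dy":0.1125,"dz":0,"hand":0.32},{"wx":0,"wy":0,"wz":0.0112,"dx":0.0051,"dy":0.1125,"dz":0,"hand":0.32},{"wx":0,"wy":0,"wz":0.0112,"dx":0.0051,"dy":0.1125,"dz":0,"hand":0.32}]' >/dev/null
python3 -m jog '[{"wx":0,"wy":0,"wz":0,"dx":0,"dy":0,"dz":0,"hand":0.32},{"wx":0,"wy":0,"wz":0,"dx":0,"dy":0,"dz":0,"hand":0.32},{"wx":0,"wy":0,"wz":0,"dx":0,"dy":0,"dz":0,"hand":0.32}]' >/dev/null
python3 - <<'E'
from h import *
state();im=r.snapshot('wrist');cv2.imwrite('pics/w6.png',im[:,:,::-1])
print([(np.round(d['bbox']),round(d['p'],2)) for d in r.search_frame('wrist','wide_roll')])
R,t=T([.5386,.0687,.2905]);q=proj(RW@R.T+t,'wrist');print('expect',np.round(q.min(0)),np.round(q.max(0)))
E
```

```text
t 18.2 tcp [0.5255 0.1117 0.2196] yang 106.68 tz [-0.002 -0.002 -1.   ] op 59.6 F [ 1.   0.1 -0.5] ff 0.0
[(array([244., 155., 306., 256.]), 0.89), (array([503., 160., 558., 245.]), 0.83), (array([ 24., 108., 141., 256.]), 0.32)]
expect [239. 152.] [303. 256.]
```

View pics/w6.png

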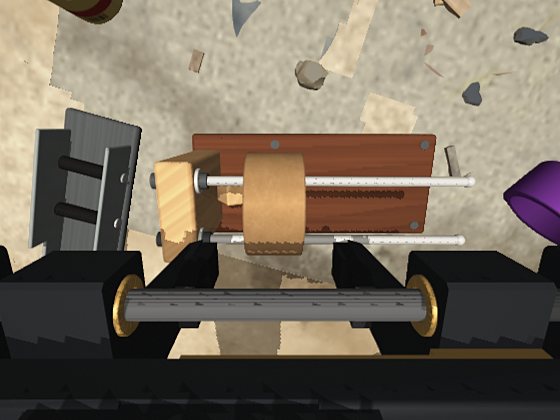

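The brown roll at (275,205) is centred between the fingers (217–333), and the prongs in front are clear. The dispenser is at (88,180). Descend and grip.

```bash
python3 -m jog '[{"wx":0,"wy":0,"wz":0,"dx":0.002,"dy":-0.005,"dz":-0.1,"hand":0.32},{"wx":0,"wy":0,"wz":0,"dx":0,"dy":0,"dz":-0.1,"hand":0.32},{"wx":0,"wy":0,"wz":0,"dx":0,"dy":0,"dz":-0.1,"hand":0.32},{"wx":0,"wy":0,"wz":0,"dx":0,"dy":0,"dz":-0.05,"hand":0.32},{"wx":0,"wy":0,"wz":0,"dx":0,"dy":0,"dz":0,"hand":0.32}]' | grep -E "pos|force|open"
python3 -m jog '[{"wx":0,"wy":0,"wz":0,"dx":0,"dy":0,"dz":-0.034,"hand":0.32},{"wx":0,"wy":0,"wz":0,"dx":0,"dy":0,"dz":0,"hand":0.32},{"wx":0,"wy":0,"wz":0,"dx":0,"dy":0,"dz":0,"hand":1},{"wx":0,"wy":0,"wz":0,"dx":0,"dy":0,"dz":0,"hand":1},{"wx":0,"wy":0,"wz":0,"dx":0,"dy":0,"dz":0,"hand":1}]' | grep -E "pos|force|open"
python3 -m jog '[{"wx":0,"wy":0,"wz":0,"dx":0,"dy":0,"dz":0,"hand":1},{"wx":0,"wy":0,"wz":0,"dx":0,"dy":0,"dz":0,"hand":1},{"wx":0,"wy":0,"wz":0,"dx":0,"dy":0,"dz":0,"hand":1}]' 
python3 -c "
from h import *
state()"
```

```text
tool_pos: [0.5246, 0.1092, 0.1303]
contact_force: [0.1, -0.6, 0.9]
opening: 0.684
finger_force: 0.0
tool_pos: [0.5271, 0.1115, 0.1253]
contact_force: [0.3, 1.1, 1.2]
opening: 0.539
finger_force: 15.0
clock: 19.38
tool_pos: [0.5271, 0.1115, 0.1252]
eef_rot: [0.989, 0.145, 0.001, -0.0]
contact_force: [-0.4, -0.6, 5.9]
opening: 0.539
finger_force: 15.0
t 19.38 tcp [0.5271 0.1115 0.1252] yang 106.71 tz [ 0.002  0.    -1.   ] op 47.4 F [-0.4 -0.6  5.9] ff 15.005909905453336
```

```bash
python3 -m jog '[{"wx":0,"wy":0,"wz":0,"dx":0,"dy":0,"dz":0.032,"hand":1},{"wx":0,"wy":0,"wz":0,"dx":0,"dy":0,"dz":0.032,"hand":1},{"wx":0,"wy":0,"wz":0,"dx":0,"dy":0,"dz":0,"hand":1},{"wx":0,"wy":0,"wz":0,"dx":0.028,"dy":-0.0934,"dz":0,"hand":1},{"wx":0,"wy":0,"wz":0,"dx":0.028,"dy":-0.0934,"dz":0,"hand":1}]' | grep -E "pos|contact"
python3 -m jog '[{"wx":0,"wy":0,"wz":0,"dx":0.028,"dy":-0.0934,"dz":0,"hand":1},{"wx":0,"wy":0,"wz":0,"dx":0.028,"dy":-0.0934,"dz":0,"hand":1},{"wx":0,"wy":0,"wz":0,"dx":0.028,"dy":-0.0934,"dz":0,"hand":1},{"wx":0,"wy":0,"wz":0,"dx":0.028,"dy":-0.0934,"dz":0,"hand":1},{"wx":0,"wy":0,"wz":0,"dx":0.028,"dy":-0.0934,"dz":0,"hand":1}]' | grep -E "pos|contact"
python3 -m jog '[{"wx":0,"wy":0,"wz":0,"dx":0.028,"dy":-0.0934,"dz":0,"hand":1},{"wx":0,"wy":0,"wz":0,"dx":0,"dy":0,"dz":0,"hand":1},{"wx":0,"wy":0,"wz":0,"dx":0,"dy":0,"dz":0.12,"hand":1},{"wx":0,"wy":0,"wz":0,"dx":0,"dy":0,"dz":0.12,"hand":1},{"wx":0,"wy":0,"wz":0,"dx":0,"dy":0,"dz":0.12,"hand":1}]' | grep -E "pos|contact|open"
python3 -m jog '[{"wx":0,"wy":0,"wz":-0.0082,"dx":-0.033,"dy":0.1043,"dz":0.12,"hand":1},{"wx":0,"wy":0,"wz":-0.0082,"dx":-0.033,"dy":0.1043,"dz":0,"hand":1},{"wx":0,"wy":0,"wz":-0.0082,"dx":-0.033,"dy":0.1043,"dz":0,"hand":1},{"wx":0,"wy":0,"wz":-0.0082,"dx":-0.033,"dy":0.1043,"dz":0,"hand":1},{"wx":0,"wy":0,"wz":-0.0082,"dx":-0.033,"dy":0.1043,"dz":0,"hand":1}]' | grep -E "pos|contact|open"
python3 -m jog '[{"wx":0,"wy":0,"wz":-0.0082,"dx":-0.033,"dy":0.1043,"dz":0,"hand":1},{"wx":0,"wy":0,"wz":-0.0082,"dx":-0.033,"dy":0.1043,"dz":0,"hand":1},{"wx":0,"wy":0,"wz":-0.0082,"dx":-0.033,"dy":0.1043,"dz":0,"hand":1},{"wx":0,"wy":0,"wz":-0.0082,"dx":-0.033,"dy":0.1043,"dz":0,"hand":1},{"wx":0,"wy":0,"wz":-0.0082,"dx":-0.033,"dy":0.1043,"dz":0,"hand":1}]' | grep -E "pos|contact|open"
python3 -c "
from h import *
state()"
```

```text
tool_pos: [0.5405, 0.0662, 0.1409]
contact_force: [-0.2, -0.1, -1.8]
tool_pos: [0.5755, -0.0533, 0.1405]
contact_force: [-0.0, 0.9, -1.0]
tool_pos: [0.5817, -0.0749, 0.231]
contact_force: [0.7, 0.3, -1.8]
opening: 0.544
tool_pos: [0.5402, 0.0565, 0.2607]
contact_force: [0.5, 0.3, -0.4]
opening: 0.539
tool_pos: [0.4988, 0.1869, 0.2605]
contact_force: [0.8, 0.3, -0.9]
opening: 0.541
t 21.47 tcp [0.4988 0.1869 0.2605] yang 97.3 tz [-0. -0. -1.] op 47.6 F [ 0.8  0.3 -0.9] ff 15.008327332070621
```

```bash
python3 -m jog '[{"wx":0,"wy":0,"wz":-0.008,"dx":-0.07,"dy":0.083,"dz":0,"hand":1},{"wx":0,"wy":0,"wz":-0.008,"dx":-0.07,"dy":0.083,"dz":0,"hand":1},{"wx":0,"wy":0,"wz":-0.008,"dx":-0.07,"dy":0.083,"dz":0,"hand":1},{"wx":0,"wy":0,"wz":-0.008,"dx":-0.07,"dy":0.083,"dz":0,"hand":1},{"wx":0,"wy":0,"wz":-0.008,"dx":-0.07,"dy":0.083,"dz":0,"hand":1}]' >/dev/null
python3 -m jog '[{"wx":0,"wy":0,"wz":0,"dx":0,"dy":0,"dz":0,"hand":1},{"wx":0,"wy":0,"wz":0,"dx":0,"dy":0,"dz":0,"hand":1},{"wx":0,"wy":0,"wz":0,"dx":0,"dy":0,"dz":0,"hand":1},{"wx":0,"wy":0,"wz":0,"dx":0,"dy":0,"dz":0,"hand":1}]' >/dev/null
python3 - <<'E'
from h import *
state();im=r.snapshot('wrist');ci=r.camera_info('wrist')
big=cv2.resize(im,(800,600))
R,t=T([.4588,.3162,.047])
for P in [box(-65,65,32,34.5,62,62),box(-65,65,-34.5,-32,62,62)]:
    q=cv2.convexHull(proj(P@R.T+t,'wrist',ci).astype(np.float32))*800/560
    cv2.polylines(big,[np.round(q).astype(np.int32)],True,(0,255,0),1)
cv2.imwrite('pics/w7.png',big[:,:,::-1])
E
```

```text
t 22.22 tcp [0.4132 0.2879 0.2605] yang 92.63 tz [ 0.    -0.001 -1.   ] op 47.4 F [ 0.3 -0.  -1.7] ff 15.010092799061567
```

View pics/w7.png

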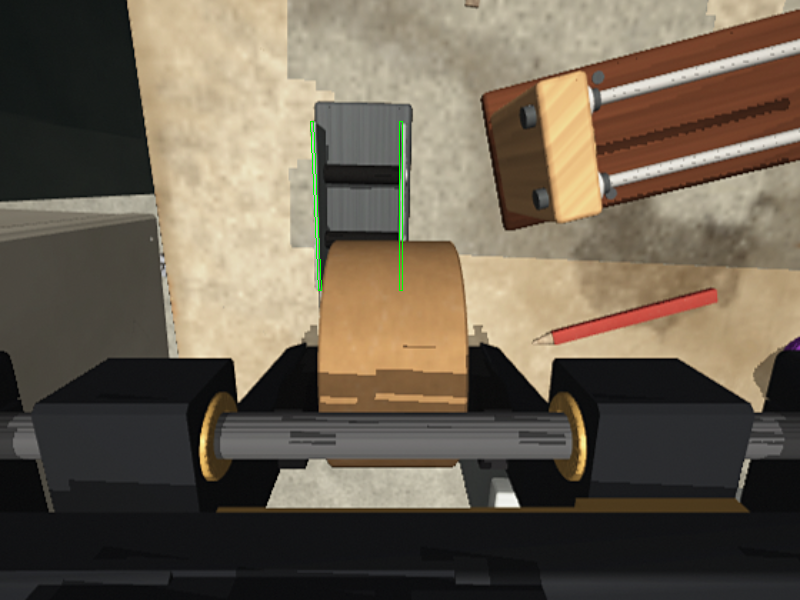

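The fitted cheek outlines lie on the real ones, with far ends at (313,122) and (402,122). There is a grey box on the left with its edge around (165,260), so I'll check its distance before lowering.

Run:
```python
from h import *
ci=r.camera_info('wrist')
for px in[(155,195),(160,230),(178,345),(150,150),(125,0)]:
    print(px,[np.round(p2w('wrist',np.array(px)*.7,z,ci),3)[:2] for z in(0,.1,.2)])
im=r.snapshot('top');s=r.snapshot('side')
a=cv2.resize(im[120:330,60:340,::-1],(540,405));b=cv2.resize(s[180:420,0:340,::-1],(540,381))
cv2.imwrite('pics/ts.png',cv2.resize(np.vstack([a,b]),(400,582)))
```

```text
(155, 195) [array([0.459, 0.507]), array([0.465, 0.454]), array([0.47 , 0.401])]
(160, 230) [array([0.427, 0.506]), array([0.441, 0.453]), array([0.454, 0.4  ])]
(178, 345) [array([0.313, 0.499]), array([0.354, 0.447]), array([0.396, 0.396])]
(150, 150) [array([0.498, 0.508]), array([0.494, 0.455]), array([0.49 , 0.401])]
(125, 0) [array([0.615, 0.517]), array([0.582, 0.461]), array([0.549, 0.406])]
```

View pics/ts.png

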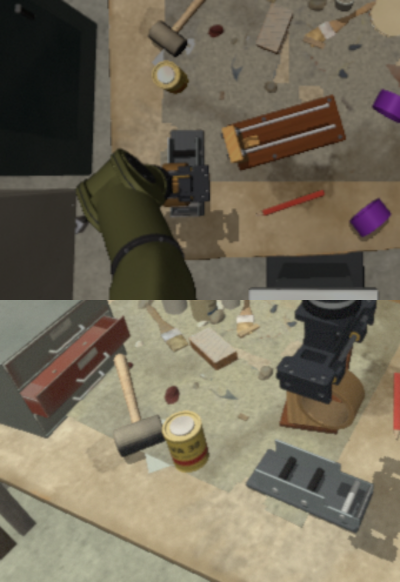

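Top and side views: the cabinets lie beyond the bench edge (y ≈ 0.5) and the dispenser is clear. Move over it and lower in stages.

```bash
python3 -m jog '[{"wx":0,"wy":0,"wz":0,"dx":0.0912,"dy":0.0566,"dz":0,"hand":1},{"wx":0,"wy":0,"wz":0,"dx":0.0912,"dy":0.0566,"dz":0,"hand":1},{"wx":0,"wy":0,"wz":0,"dx":0,"dy":0,"dz":-0.11,"hand":1},{"wx":0,"wy":0,"wz":0,"dx":0,"dy":0,"dz":-0.11,"hand":1},{"wx":0,"wy":0,"wz":0,"dx":0,"dy":0,"dz":-0.08,"hand":1}]' | grep -E "pos|contact"
python3 -m jog '[{"wx":0,"wy":0,"wz":0,"dx":0,"dy":0,"dz":0,"hand":1},{"wx":0,"wy":0,"wz":0,"dx":0,"dy":0,"dz":0,"hand":1},{"wx":0,"wy":0,"wz":0,"dx":0,"dy":0,"dz":0,"hand":1}]' | grep -E "pos|contact"
python3 -c "
from h import *
state()"
```

```text
tool_pos: [0.4584, 0.3165, 0.1837]
contact_force: [-0.4, -0.1, -2.3]
tool_pos: [0.4591, 0.3176, 0.1866]
contact_force: [-0.9, 0.0, -0.8]
t 23.03 tcp [0.4591 0.3176 0.1866] yang 92.69 tz [ 0.002  0.001 -1.   ] op 47.5 F [-0.9  0.  -0.8] ff 15.009859865344879
```

```bash
python3 -m jog '[{"wx":0,"wy":0,"wz":0,"dx":0,"dy":-0.005,"dz":-0.1,"hand":1},{"wx":0,"wy":0,"wz":0,"dx":0,"dy":0,"dz":-0.1,"hand":1},{"wx":0,"wy":0,"wz":0,"dx":0,"dy":0,"dz":-0.1,"hand":1},{"wx":0,"wy":0,"wz":0,"dx":0,"dy":0,"dz":-0.058,"hand":1},{"wx":0,"wy":0,"wz":0,"dx":0,"dy":0,"dz":0,"hand":1}]' | grep -E "pos|contact"
python3 -m jog '[{"wx":0,"wy":0,"wz":0,"dx":0,"dy":0,"dz":-0.01,"hand":1},{"wx":0,"wy":0,"wz":0,"dx":0,"dy":0,"dz":0,"hand":1},{"wx":0,"wy":0,"wz":0,"dx":0,"dy":0,"dz":0,"hand":1}]' | grep -E "pos|contact"
```

```text
tool_pos: [0.4583, 0.3162, 0.0954]
contact_force: [-0.1, -0.1, -0.9]
tool_pos: [0.459, 0.3168, 0.095]
contact_force: [0.1, -0.2, -0.5]
```

```bash
python3 -m jog '[{"wx":0,"wy":0,"wz":0,"dx":0,"dy":0,"dz":-0.008,"hand":1},{"wx":0,"wy":0,"wz":0,"dx":0,"dy":0,"dz":0,"hand":1},{"wx":0,"wy":0,"wz":0,"dx":0,"dy":0,"dz":0,"hand":1}]' | grep -E "pos|contact"
python3 -m jog '[{"wx":0,"wy":0,"wz":0,"dx":0,"dy":0,"dz":0,"hand":0.3},{"wx":0,"wy":0,"wz":0,"dx":0,"dy":0,"dz":0,"hand":0.25},{"wx":0,"wy":0,"wz":0,"dx":0,"dy":0,"dz":0,"hand":0.25},{"wx":0,"wy":0,"wz":0,"dx":0,"dy":0,"dz":0.06,"hand":0.25},{"wx":0,"wy":0,"wz":0,"dx":0,"dy":0,"dz":0.12,"hand":0.25}]' | grep -E "pos|contact|open"
python3 -m jog '[{"wx":0,"wy":0,"wz":0,"dx":-0.04,"dy":0,"dz":0.13,"hand":0.25},{"wx":0,"wy":0,"wz":0,"dx":-0.04,"dy":0,"dz":0.13,"hand":0.25},{"wx":0,"wy":0,"wz":0,"dx":-0.04,"dy":0,"dz":0.13,"hand":0.25},{"wx":0,"wy":0,"wz":0,"dx":0,"dy":0,"dz":0,"hand":0.5}]' | grep -E "pos|contact|open"
python3 - <<'E'
from h import *
state()
R,t=T([.4588,.3162,.047]);P=cyl(-24,24,46,0,70)@R.T+t
for c in('wrist','side'):
    im=r.snapshot(c); q=proj(P,c)
    print(c,[(np.round(d['bbox']),round(d['p'],2)) for d in r.search_frame(c,'wide_roll')],'expect',np.round(q.min(0)),np.round(q.max(0)))
    if c=='side': cv2.imwrite('pics/s2.png',cv2.resize(im[100:400,120:420,::-1],(600,600)))
E
```

```text
tool_pos: [0.4586, 0.3176, 0.0937]
contact_force: [-2.5, 0.4, 9.9]
tool_pos: [0.4562, 0.3147, 0.1343]
contact_force: [-0.3, -0.0, -0.2]
opening: 0.752
tool_pos: [0.4288, 0.3185, 0.2395]
contact_force: [-0.4, -0.0, -0.5]
opening: 0.697
t 24.7 tcp [0.4288 0.3185 0.2395] yang 92.82 tz [ 0.006  0.007 -1.   ] op 61.3 F [-0.4 -0.  -0.5] ff 0.0
wrist [(array([253., 123., 305., 213.]), 0.62), (array([244.,  86., 315., 268.]), 0.59)] expect [251. 120.] [305. 210.]
side [(array([292., 158., 305., 194.]), 0.94), (array([226., 296., 278., 345.]), 0.93), (array([359., 194., 387., 233.]), 0.86), (array([372., 156., 401., 189.]), 0.68), (array([209., 298., 318., 381.]), 0.18)] expect [226. 293.] [278. 343.]
```

View pics/s2.png

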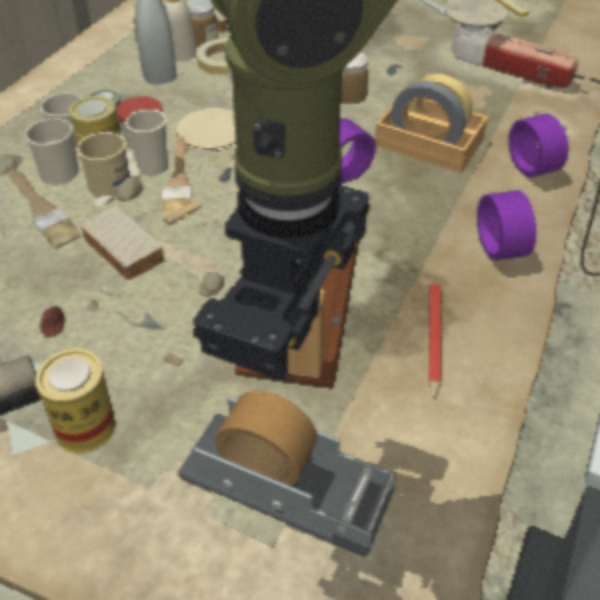

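The wide roll sits on the rollers between the cheeks at (265,437) in the crop, level and within a couple of px of the prediction. Both other rolls stand upright in the tray at (430,110). Back to the tray for the thin roll.

```bash
for i in 1; do
python3 -m jog '[{"wx":0,"wy":0,"wz":-0.0023,"dx":0.0157,"dy":-0.1256,"dz":0.02,"hand":0.58},{"wx":0,"wy":0,"wz":-0.0023,"dx":0.0157,"dy":-0.1256,"dz":0.02,"hand":0.58},{"wx":0,"wy":0,"wz":-0.0023,"dx":0.0157,"dy":-0.1256,"dz":0,"hand":0.58},{"wx":0,"wy":0,"wz":-0.0023,"dx":0.0157,"dy":-0.1256,"dz":0,"hand":0.58},{"wx":0,"wy":0,"wz":-0.0023,"dx":0.0157,"dy":-0.1256,"dz":0,"hand":0.58}]' >/dev/null
python3 -m jog '[{"wx":0,"wy":0,"wz":-0.0023,"dx":0.0157,"dy":-0.1256,"dz":0,"hand":0.58},{"wx":0,"wy":0,"wz":-0.0023,"dx":0.0157,"dy":-0.1256,"dz":0,"hand":0.58},{"wx":0,"wy":0,"wz":-0.0023,"dx":0.0157,"dy":-0.1256,"dz":0,"hand":0.58},{"wx":0,"wy":0,"wz":-0.0023,"dx":0.0157,"dy":-0.1256,"dz":0,"hand":0.58},{"wx":0,"wy":0,"wz":-0.0023,"dx":0.0157,"dy":-0.1256,"dz":0,"hand":0.58}]' >/dev/null
python3 -m jog '[{"wx":0,"wy":0,"wz":-0.0023,"dx":0.0157,"dy":-0.1256,"dz":0,"hand":0.58},{"wx":0,"wy":0,"wz":-0.0023,"dx":0.0157,"dy":-0.1256,"dz":0,"hand":0.58},{"wx":0,"wy":0,"wz":-0.0023,"dx":0.0157,"dy":-0.1256,"dz":0,"hand":0.58},{"wx":0,"wy":0,"wz":-0.0023,"dx":0.0157,"dy":-0.1256,"dz":0,"hand":0.58},{"wx":0,"wy":0,"wz":-0.0023,"dx":0.0157,"dy":-0.1256,"dz":0,"hand":0.58}]' >/dev/null
python3 -m jog '[{"wx":0,"wy":0,"wz":-0.0023,"dx":0.0157,"dy":-0.1256,"dz":0,"hand":0.58},{"wx":0,"wy":0,"wz":-0.0023,"dx":0.0157,"dy":-0.1256,"dz":0,"hand":0.58},{"wx":0,"wy":0,"wz":-0.0023,"dx":0.0157,"dy":-0.1256,"dz":0,"hand":0.58},{"wx":0,"wy":0,"wz":-0.0023,"dx":0.0157,"dy":-0.1256,"dz":0,"hand":0.58},{"wx":0,"wy":0,"wz":-0.0023,"dx":0.0157,"dy":-0.1256,"dz":0,"hand":0.58}]' >/dev/null
python3 -m jog '[{"wx":0,"wy":0,"wz":0,"dx":0,"dy":0,"dz":-0.08,"hand":0.58},{"wx":0,"wy":0,"wz":0,"dx":0,"dy":0,"dz":0,"hand":0.58},{"wx":0,"wy":0,"wz":0,"dx":0,"dy":0,"dz":0,"hand":0.58},{"wx":0,"wy":0,"wz":0,"dx":0,"dy":0,"dz":0,"hand":0.58}]' >/dev/null
done
python3 - <<'E'
from h import *
state();im=r.snapshot('wrist')
cv2.imwrite('pics/w8.png',im[:,:,::-1])
R,t=T([.5065,-.3336,-.042])
for n,P in(('masking_roll',cyl(-39.5,-14.5,52,0,58)),('thin_roll',cyl(17.5,36.5,60,0,66))):
    q=proj(P@R.T+t,'wrist')
    print(n,[(np.round(d['bbox']),round(d['p'],2)) for d in r.search_frame('wrist',n)],'expect',np.round(q.min(0)),np.round(q.max(0)))
E
```

```text
t 26.9 tcp [ 0.5065 -0.3103  0.2233] yang 87.57 tz [-0.002  0.002 -1.   ] op 36.8 F [0.6 0.8 1.1] ff 0.0
masking_roll [(array([304., 142., 349., 244.]), 0.98)] expect [305. 143.] [345. 242.]
thin_roll [(array([263., 134., 285., 254.]), 0.8), (array([  0.,  81.,  86., 215.]), 0.54)] expect [258. 135.] [281. 253.]
```

View pics/w8.png

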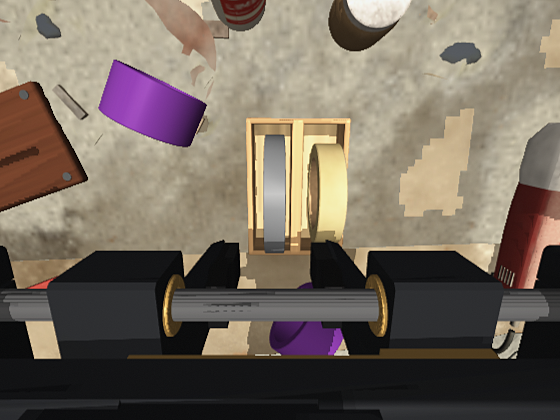

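The grey roll at (274,195) and the cream roll at (328,190) both stand square in their compartments, and the fingers are centred on grey. That uses up my picture allowance (one over, in fact), so I'll check by numbers only from here. Grip the thin roll.

```bash
python3 -m jog '[{"wx":0,"wy":0,"wz":0,"dx":0,"dy":0,"dz":-0.13,"hand":0.58},{"wx":0,"wy":0,"wz":0,"dx":0,"dy":0,"dz":-0.13,"hand":0.58},{"wx":0,"wy":0,"wz":0,"dx":0,"dy":0,"dz":-0.13,"hand":0.58},{"wx":0,"wy":0,"wz":0,"dx":0,"dy":0,"dz":-0.095,"hand":0.58},{"wx":0,"wy":0,"wz":0,"dx":0,"dy":0,"dz":0,"hand":0.58}]' | grep -E "pos|contact"
python3 -m jog '[{"wx":0,"wy":0,"wz":0,"dx":0,"dy":0,"dz":0,"hand":0.58},{"wx":0,"wy":0,"wz":0,"dx":0,"dy":0,"dz":0,"hand":1},{"wx":0,"wy":0,"wz":0,"dx":0,"dy":0,"dz":0,"hand":1},{"wx":0,"wy":0,"wz":0,"dx":0,"dy":0,"dz":0,"hand":1},{"wx":0,"wy":0,"wz":0,"dx":0,"dy":0,"dz":0,"hand":1}]' | grep -E "pos|force|open"
python3 -c "
from h import *
state()"
```

```text
tool_pos: [0.5042, -0.3096, 0.099]
contact_force: [-1.1, -0.4, -0.4]
tool_pos: [0.5079, -0.312, 0.1046]
contact_force: [0.6, 2.4, 6.1]
opening: 0.211
finger_force: 14.9
t 27.88 tcp [ 0.5079 -0.312   0.1046] yang 87.47 tz [ 0.003 -0.001 -1.   ] op 18.5 F [0.6 2.4 6.1] ff 14.855091586041453
```

```bash
python3 -m jog '[{"wx":0,"wy":0,"wz":0,"dx":0,"dy":0,"dz":0.12,"hand":1},{"wx":0,"wy":0,"wz":0,"dx":0,"dy":0,"dz":0.12,"hand":1},{"wx":0,"wy":0,"wz":0,"dx":0,"dy":0,"dz":0.12,"hand":1},{"wx":0,"wy":0,"wz":0,"dx":0,"dy":0,"dz":0.12,"hand":1},{"wx":0,"wy":0,"wz":0,"dx":0,"dy":0,"dz":0.12,"hand":1}]' | grep -E "pos|contact|open"
python3 -m jog '[{"wx":0,"wy":0,"wz":0.0168,"dx":0.0288,"dy":0.0968,"dz":0,"hand":1},{"wx":0,"wy":0,"wz":0.0168,"dx":0.0288,"dy":0.0968,"dz":0,"hand":1},{"wx":0,"wy":0,"wz":0.0168,"dx":0.0288,"dy":0.0968,"dz":0,"hand":1},{"wx":0,"wy":0,"wz":0.0168,"dx":0.0288,"dy":0.0968,"dz":0,"hand":1},{"wx":0,"wy":0,"wz":0.0168,"dx":0.0288,"dy":0.0968,"dz":0,"hand":1}]' >/dev/null
python3 -m jog '[{"wx":0,"wy":0,"wz":0.0168,"dx":0.0288,"dy":0.0968,"dz":0,"hand":1},{"wx":0,"wy":0,"wz":0.0168,"dx":0.0288,"dy":0.0968,"dz":0,"hand":1},{"wx":0,"wy":0,"wz":0.0168,"dx":0.0288,"dy":0.0968,"dz":0,"hand":1},{"wx":0,"wy":0,"wz":0.0168,"dx":0.0288,"dy":0.0968,"dz":0,"hand":1},{"wx":0,"wy":0,"wz":0.0168,"dx":0.0288,"dy":0.0968,"dz":0,"hand":1}]' >/dev/null
python3 -m jog '[{"wx":0,"wy":0,"wz":0,"dx":0,"dy":0,"dz":0,"hand":1},{"wx":0,"wy":0,"wz":0,"dx":0,"dy":0,"dz":0,"hand":1},{"wx":0,"wy":0,"wz":0,"dx":0,"dy":0,"dz":0,"hand":1},{"wx":0,"wy":0,"wz":0,"dx":0,"dy":0,"dz":0,"hand":1}]' >/dev/null
python3 -c "
from h import *
state()"
```

```text
tool_pos: [0.5062, -0.3118, 0.2547]
contact_force: [-0.0, 0.1, -1.7]
opening: 0.214
t 29.47 tcp [ 0.5781 -0.0718  0.2528] yang 106.56 tz [-0.    -0.001 -1.   ] op 18.8 F [-0.9 -0.3 -0.7] ff 14.982232758920873
```

```bash
python3 -m jog '[{"wx":0,"wy":0,"wz":0,"dx":0.015,"dy":0,"dz":-0.1,"hand":1},{"wx":0,"wy":0,"wz":0,"dx":0,"dy":0,"dz":-0.13,"hand":1},{"wx":0,"wy":0,"wz":0,"dx":0,"dy":0,"dz":-0.1,"hand":1},{"wx":0,"wy":0,"wz":0,"dx":0,"dy":0,"dz":-0.05,"hand":1},{"wx":0,"wy":0,"wz":0,"dx":0,"dy":0,"dz":0,"hand":1}]' | grep -E "pos|contact"
python3 -m jog '[{"wx":0,"wy":0,"wz":0,"dx":0,"dy":0,"dz":0,"hand":1},{"wx":0,"wy":0,"wz":0,"dx":0,"dy":0,"dz":0,"hand":1},{"wx":0,"wy":0,"wz":0,"dx":0,"dy":0,"dz":0,"hand":1}]' >/dev/null
python3 - <<'E'
from h import *
s=state();tp=s['tool_pos']
R,t=T([tp[0],tp[1],.2905]);P=cyl(-9.5,9.5,60,0,0)@R.T+t+[0,0,tp[2]-.0386]
for c in('wrist','side','top'):
    r.snapshot(c);q=proj(P,c)
    print(c,[(np.round(d['bbox']),round(d['p'],2)) for d in r.search_frame(c,'thin_roll')],'expect',np.round(q.min(0)),np.round(q.max(0)))
E
```

```text
tool_pos: [0.5798, -0.0715, 0.1548]
contact_force: [-0.3, -0.2, -0.2]
t 30.13 tcp [ 0.5834 -0.0704  0.1592] yang 106.67 tz [ 0.003 -0.    -1.   ] op 18.7 F [ 0.1  0.5 -2.1] ff 14.983079449884826
wrist [(array([250., 143., 296., 340.]), 0.72)] expect [252. 141.] [295. 335.]
side [(array([258., 164., 301., 198.]), 0.92), (array([210., 298., 318., 378.]), 0.35)] expect [257. 158.] [301. 198.]
top [(array([163., 163., 191., 189.]), 0.25)] expect [292. 179.] [308. 215.]
```

```bash
python3 -m jog '[{"wx":0,"wy":0,"wz":0,"dx":-0.0276,"dy":0.078,"dz":0,"hand":1},{"wx":0,"wy":0,"wz":0,"dx":-0.024,"dy":0.078,"dz":0,"hand":1},{"wx":0,"wy":0,"wz":0,"dx":-0.024,"dy":0.078,"dz":0,"hand":1},{"wx":0,"wy":0,"wz":0,"dx":-0.024,"dy":0.078,"dz":0,"hand":1},{"wx":0,"wy":0,"wz":0,"dx":-0.024,"dy":0.078,"dz":0,"hand":1}]' | grep -E "pos|contact"
python3 -m jog '[{"wx":0,"wy":0,"wz":0,"dx":-0.024,"dy":0.078,"dz":0,"hand":1},{"wx":0,"wy":0,"wz":0,"dx":0,"dy":0,"dz":0,"hand":1},{"wx":0,"wy":0,"wz":0,"dx":0,"dy":0,"dz":0,"hand":1},{"wx":0,"wy":0,"wz":0,"dx":0,"dy":0,"dz":0,"hand":1}]' | grep -E "pos|contact"
python3 -c "
from h import *
state()"
```

```text
tool_pos: [0.5512, 0.0286, 0.1579]
contact_force: [0.6, -0.5, -0.5]
tool_pos: [0.5458, 0.0461, 0.1579]
contact_force: [0.1, -0.5, -0.7]
t 31.18 tcp [0.5458 0.0461 0.1579] yang 106.68 tz [ 0.001 -0.001 -1.   ] op 19.1 F [ 0.1 -0.5 -0.7] ff 14.985340608400293
```

```bash
python3 -m jog '[{"wx":0,"wy":0,"wz":0,"dx":0.002,"dy":0,"dz":-0.03,"hand":1},{"wx":0,"wy":0,"wz":0,"dx":0,"dy":0,"dz":-0.03,"hand":1},{"wx":0,"wy":0,"wz":0,"dx":0,"dy":0,"dz":0,"hand":1},{"wx":0,"wy":0,"wz":0,"dx":0,"dy":0,"dz":0,"hand":1}]' | grep -E "pos|contact"
python3 -m jog '[{"wx":0,"wy":0,"wz":0,"dx":0,"dy":0,"dz":-0.014,"hand":1},{"wx":0,"wy":0,"wz":0,"dx":0,"dy":0,"dz":0,"hand":1},{"wx":0,"wy":0,"wz":0,"dx":0,"dy":0,"dz":0,"hand":1}]' | grep -E "pos|contact"
```

```text
tool_pos: [0.5457, 0.0463, 0.1419]
contact_force: [0.2, 0.4, -1.6]
tool_pos: [0.5464, 0.0468, 0.1398]
contact_force: [0.2, 0.1, 4.6]
```

```bash
python3 -m jog '[{"wx":0,"wy":0,"wz":0,"dx":0,"dy":0,"dz":0,"hand":0.58},{"wx":0,"wy":0,"wz":0,"dx":0,"dy":0,"dz":0,"hand":0.58},{"wx":0,"wy":0,"wz":0,"dx":0,"dy":0,"dz":0,"hand":0.58},{"wx":0,"wy":0,"wz":0,"dx":0,"dy":0,"dz":0,"hand":0.58},{"wx":0,"wy":0,"wz":0,"dx":0,"dy":0,"dz":0.06,"hand":0.58}]' | grep -E "pos|contact|open"
python3 -m jog '[{"wx":0,"wy":0,"wz":0,"dx":0,"dy":0,"dz":0.12,"hand":0.58},{"wx":0,"wy":0,"wz":0,"dx":0,"dy":0,"dz":0.12,"hand":0.58},{"wx":0,"wy":0,"wz":0,"dx":0,"dy":0,"dz":0,"hand":0.58},{"wx":0,"wy":0,"wz":0,"dx":0,"dy":0,"dz":0,"hand":0.58}]' | grep -E "pos|contact|open"
python3 - <<'E'
from h import *
state()
R,t=T([.5386,.0687,.2905])
for c in('wrist','side'):
    r.snapshot(c);q=proj(RT@R.T+t,c)
    print(c,[(np.round(d['bbox']),round(d['p'],2)) for d in r.search_frame(c,'thin_roll')],'expect',np.round(q.min(0)),np.round(q.max(0)))
E
```

```text
tool_pos: [0.5441, 0.047, 0.1522]
contact_force: [-0.7, -0.4, 0.3]
opening: 0.422
tool_pos: [0.547, 0.0473, 0.2156]
contact_force: [-0.2, -0.4, -0.4]
opening: 0.418
t 32.52 tcp [0.547  0.0473 0.2156] yang 106.71 tz [ 0.004  0.001 -1.   ] op 36.8 F [-0.2 -0.4 -0.4] ff 0.0
wrist [(array([262., 140., 291., 278.]), 0.65)] expect [260. 138.] [288. 276.]
side [(array([250., 195., 296., 234.]), 0.71)] expect [248. 192.] [297. 233.]
```

Thin roll hangs back in place: side bbox [250,195,296,234], initially [249,192,295,234]. Next the masking roll.

```bash
python3 -m jog '[{"wx":0,"wy":0,"wz":-0.0112,"dx":-0.0113,"dy":-0.1093,"dz":0.02,"hand":0.5},{"wx":0,"wy":0,"wz":-0.0112,"dx":-0.0113,"dy":-0.1093,"dz":0,"hand":0.5},{"wx":0,"wy":0,"wz":-0.0112,"dx":-0.0113,"dy":-0.1093,"dz":0,"hand":0.5},{"wx":0,"wy":0,"wz":-0.0112,"dx":-0.0113,"dy":-0.1093,"dz":0,"hand":0.5},{"wx":0,"wy":0,"wz":-0.0112,"dx":-0.0113,"dy":-0.1093,"dz":0,"hand":0.5}]' >/dev/null
python3 -m jog '[{"wx":0,"wy":0,"wz":-0.0112,"dx":-0.0113,"dy":-0.1093,"dz":0,"hand":0.5},{"wx":0,"wy":0,"wz":-0.0112,"dx":-0.0113,"dy":-0.1093,"dz":0,"hand":0.5},{"wx":0,"wy":0,"wz":-0.0112,"dx":-0.0113,"dy":-0.1093,"dz":0,"hand":0.5},{"wx":0,"wy":0,"wz":-0.0112,"dx":-0.0113,"dy":-0.1093,"dz":0,"hand":0.5},{"wx":0,"wy":0,"wz":-0.0112,"dx":-0.0113,"dy":-0.1093,"dz":0,"hand":0.5}]' >/dev/null
python3 -m jog '[{"wx":0,"wy":0,"wz":-0.0112,"dx":-0.0113,"dy":-0.1093,"dz":0,"hand":0.5},{"wx":0,"wy":0,"wz":-0.0112,"dx":-0.0113,"dy":-0.1093,"dz":0,"hand":0.5},{"wx":0,"wy":0,"wz":-0.0112,"dx":-0.0113,"dy":-0.1093,"dz":0,"hand":0.5},{"wx":0,"wy":0,"wz":-0.0112,"dx":-0.0113,"dy":-0.1093,"dz":0,"hand":0.5},{"wx":0,"wy":0,"wz":-0.0112,"dx":-0.0113,"dy":-0.1093,"dz":0,"hand":0.5}]' >/dev/null
python3 -m jog '[{"wx":0,"wy":0,"wz":0,"dx":0,"dy":0,"dz":0,"hand":0.5},{"wx":0,"wy":0,"wz":0,"dx":0,"dy":0,"dz":0,"hand":0.5},{"wx":0,"wy":0,"wz":0,"dx":0,"dy":0,"dz":0,"hand":0.5},{"wx":0,"wy":0,"wz":0,"dx":0,"dy":0,"dz":0,"hand":0.5}]' >/dev/null
python3 - <<'E'
from h import *
state();im=r.snapshot('wrist')
R,t=T([.5065,-.3336,-.042])
q=proj(cyl(-39.5,-14.5,52,0,58)@R.T+t,'wrist')
print([(np.round(d['bbox']),round(d['p'],2)) for d in r.search_frame('wrist','masking_roll')],'expect',np.round(q.min(0)),np.round(q.max(0)))
print(proj(np.array([.5044,-.3623,.110]),'wrist'))
E
```

```text
t 34.3 tcp [ 0.504  -0.3606  0.2186] yang 87.62 tz [-0.001  0.002 -1.   ] op 44.5 F [-0.   1.1  0.3] ff 0.0
[(array([260., 147., 292., 243.]), 0.64)] expect [260. 142.] [289. 244.]
[[275.85987976 206.92299351]]
```

```bash
python3 -m jog '[{"wx":0,"wy":0,"wz":0,"dx":0,"dy":-0.006,"dz":-0.14,"hand":0.5},{"wx":0,"wy":0,"wz":0,"dx":0,"dy":0,"dz":-0.14,"hand":0.5},{"wx":0,"wy":0,"wz":0,"dx":0,"dy":0,"dz":-0.14,"hand":0.5},{"wx":0,"wy":0,"wz":0,"dx":0,"dy":0,"dz":-0.112,"hand":0.5},{"wx":0,"wy":0,"wz":0,"dx":0,"dy":0,"dz":0,"hand":0.5}]' | grep -E "pos|contact"
python3 -m jog '[{"wx":0,"wy":0,"wz":0,"dx":0,"dy":0,"dz":0,"hand":0.5},{"wx":0,"wy":0,"wz":0,"dx":0,"dy":0,"dz":0,"hand":1},{"wx":0,"wy":0,"wz":0,"dx":0,"dy":0,"dz":0,"hand":1},{"wx":0,"wy":0,"wz":0,"dx":0,"dy":0,"dz":0,"hand":1},{"wx":0,"wy":0,"wz":0,"dx":0,"dy":0,"dz":0,"hand":1}]' | grep -E "pos|force|open"
python3 -c "
from h import *
state()"
```

```text
tool_pos: [0.5005, -0.3608, 0.081]
contact_force: [-0.9, 0.5, -0.2]
tool_pos: [0.5049, -0.3647, 0.0883]
contact_force: [0.8, 0.9, 5.3]
opening: 0.284
finger_force: 14.9
t 35.23 tcp [ 0.5049 -0.3647  0.0883] yang 87.47 tz [ 0.003 -0.002 -1.   ] op 25.0 F [0.8 0.9 5.3] ff 14.910575910234911
```

```bash
python3 -m jog '[{"wx":0,"wy":0,"wz":0,"dx":0,"dy":0,"dz":0.12,"hand":1},{"wx":0,"wy":0,"wz":0,"dx":0,"dy":0,"dz":0.12,"hand":1},{"wx":0,"wy":0,"wz":0,"dx":0,"dy":0,"dz":0.12,"hand":1},{"wx":0,"wy":0,"wz":0,"dx":0,"dy":0,"dz":0.12,"hand":1},{"wx":0,"wy":0,"wz":0,"dx":0,"dy":0,"dz":0.12,"hand":1}]' | grep -E "pos|contact|open"
python3 -m jog '[{"wx":0,"wy":0,"wz":0.014,"dx":0.026,"dy":0.0964,"dz":0,"hand":1},{"wx":0,"wy":0,"wz":0.014,"dx":0.026,"dy":0.0964,"dz":0,"hand":1},{"wx":0,"wy":0,"wz":0.014,"dx":0.026,"dy":0.0964,"dz":0,"hand":1},{"wx":0,"wy":0,"wz":0.014,"dx":0.026,"dy":0.0964,"dz":0,"hand":1},{"wx":0,"wy":0,"wz":0.014,"dx":0.026,"dy":0.0964,"dz":0,"hand":1}]' >/dev/null
python3 -m jog '[{"wx":0,"wy":0,"wz":0.014,"dx":0.026,"dy":0.0964,"dz":0,"hand":1},{"wx":0,"wy":0,"wz":0.014,"dx":0.026,"dy":0.0964,"dz":0,"hand":1},{"wx":0,"wy":0,"wz":0.014,"dx":0.026,"dy":0.0964,"dz":0,"hand":1},{"wx":0,"wy":0,"wz":0.014,"dx":0.026,"dy":0.0964,"dz":0,"hand":1},{"wx":0,"wy":0,"wz":0.014,"dx":0.026,"dy":0.0964,"dz":0,"hand":1}]' >/dev/null
python3 -m jog '[{"wx":0,"wy":0,"wz":0.014,"dx":0.026,"dy":0.0964,"dz":0,"hand":1},{"wx":0,"wy":0,"wz":0.014,"dx":0.026,"dy":0.0964,"dz":0,"hand":1},{"wx":0,"wy":0,"wz":0,"dx":0,"dy":0,"dz":0,"hand":1},{"wx":0,"wy":0,"wz":0,"dx":0,"dy":0,"dz":0,"hand":1},{"wx":0,"wy":0,"wz":0,"dx":0,"dy":0,"dz":0,"hand":1}]' >/dev/null
python3 - <<'E'
from h import *
s=state();tp=s['tool_pos']
R,t=T([tp[0],tp[1],.2905]);P=cyl(-12.5,12.5,52,0,0)@R.T+t+[0,0,tp[2]-.0303]
for c in('wrist','side'):
    r.snapshot(c);q=proj(P,c)
    print(c,[(np.round(d['bbox']),round(d['p'],2)) for d in r.search_frame(c,'masking_roll')],'expect',np.round(q.min(0)),np.round(q.max(0)))
E
```

```text
tool_pos: [0.5033, -0.3642, 0.2383]
contact_force: [0.3, 0.4, -1.7]
opening: 0.283
t 36.9 tcp [ 0.5812 -0.0762  0.2365] yang 106.66 tz [-0.    -0.001 -1.   ] op 24.7 F [-0.4 -0.1 -1.5] ff 14.899960348966488
wrist [] expect [244. 155.] [300. 329.]
side [(array([261., 133., 304., 174.]), 0.88)] expect [260. 130.] [302. 170.]
```

```bash
python3 -m jog '[{"wx":0,"wy":0,"wz":0,"dx":0.006,"dy":0,"dz":-0.12,"hand":1},{"wx":0,"wy":0,"wz":0,"dx":0,"dy":0,"dz":-0.12,"hand":1},{"wx":0,"wy":0,"wz":0,"dx":0,"dy":0,"dz":-0.1,"hand":1},{"wx":0,"wy":0,"wz":0,"dx":0,"dy":0,"dz":0,"hand":1},{"wx":0,"wy":0,"wz":0,"dx":0,"dy":0,"dz":0,"hand":1}]' | grep -E "pos|contact"
python3 -m jog '[{"wx":0,"wy":0,"wz":0,"dx":0,"dy":0,"dz":0,"hand":1},{"wx":0,"wy":0,"wz":0,"dx":0,"dy":0,"dz":0,"hand":1},{"wx":0,"wy":0,"wz":0,"dx":0,"dy":0,"dz":0,"hand":1}]' | grep -E "pos|contact"
```

```text
tool_pos: [0.5822, -0.0757, 0.1506]
contact_force: [0.1, 0.5, -0.7]
tool_pos: [0.5843, -0.0752, 0.153]
contact_force: [-0.8, -0.2, -0.2]
```

```bash
python3 -m jog '[{"wx":0,"wy":0,"wz":0,"dx":-0.0216,"dy":0.0668,"dz":0,"hand":1},{"wx":0,"wy":0,"wz":0,"dx":-0.0216,"dy":0.0668,"dz":0,"hand":1},{"wx":0,"wy":0,"wz":0,"dx":-0.0216,"dy":0.0668,"dz":0,"hand":1},{"wx":0,"wy":0,"wz":0,"dx":-0.0216,"dy":0.0668,"dz":-0.008,"hand":1},{"wx":0,"wy":0,"wz":0,"dx":0,"dy":0,"dz":0,"hand":1}]' | grep -E "pos|contact"
python3 -m jog '[{"wx":0,"wy":0,"wz":0,"dx":0,"dy":0,"dz":0,"hand":1},{"wx":0,"wy":0,"wz":0,"dx":0,"dy":0,"dz":0,"hand":1},{"wx":0,"wy":0,"wz":0,"dx":0,"dy":0,"dz":0,"hand":1}]' | grep -E "pos|contact"
```

```text
tool_pos: [0.561, -0.0033, 0.1502]
contact_force: [-1.0, -0.3, -1.9]
tool_pos: [0.5622, -0.0099, 0.1497]
contact_force: [0.3, -0.4, -1.2]
```

```bash
python3 -m jog '[{"wx":0,"wy":0,"wz":0,"dx":0.002,"dy":0.004,"dz":-0.028,"hand":1},{"wx":0,"wy":0,"wz":0,"dx":0,"dy":0,"dz":-0.028,"hand":1},{"wx":0,"wy":0,"wz":0,"dx":0,"dy":0,"dz":0,"hand":1},{"wx":0,"wy":0,"wz":0,"dx":0,"dy":0,"dz":0,"hand":1}]' | grep -E "pos|contact"
python3 -m jog '[{"wx":0,"wy":0,"wz":0,"dx":0,"dy":0,"dz":-0.014,"hand":1},{"wx":0,"wy":0,"wz":0,"dx":0,"dy":0,"dz":0,"hand":1},{"wx":0,"wy":0,"wz":0,"dx":0,"dy":0,"dz":0,"hand":1}]' | grep -E "pos|contact"
```

```text
tool_pos: [0.5615, -0.0076, 0.1344]
contact_force: [-0.2, -0.4, -1.1]
tool_pos: [0.5623, -0.0071, 0.1318]
contact_force: [0.2, -0.4, -0.3]
```

```bash
python3 -m jog '[{"wx":0,"wy":0,"wz":0,"dx":0,"dy":0,"dz":-0.008,"hand":1},{"wx":0,"wy":0,"wz":0,"dx":0,"dy":0,"dz":0,"hand":1},{"wx":0,"wy":0,"wz":0,"dx":0,"dy":0,"dz":0,"hand":1}]' | grep -E "pos|contact"
python3 -m jog '[{"wx":0,"wy":0,"wz":0,"dx":0,"dy":0,"dz":0,"hand":0.55},{"wx":0,"wy":0,"wz":0,"dx":0,"dy":0,"dz":0,"hand":0.55},{"wx":0,"wy":0,"wz":0,"dx":0,"dy":0,"dz":0,"hand":0.55},{"wx":0,"wy":0,"wz":0,"dx":0,"dy":0,"dz":0,"hand":0.55},{"wx":0,"wy":0,"wz":0,"dx":0,"dy":0,"dz":0.06,"hand":0.55}]' | grep -E "pos|contact|open"
python3 -m jog '[{"wx":0,"wy":0,"wz":0,"dx":0,"dy":0,"dz":0.12,"hand":0.55},{"wx":0,"wy":0,"wz":0,"dx":0,"dy":0,"dz":0.14,"hand":0.55},{"wx":0,"wy":0,"wz":0,"dx":-0.1,"dy":0,"dz":0.1,"hand":0.55},{"wx":0,"wy":0,"wz":0,"dx":-0.1,"dy":0,"dz":0,"hand":0.55},{"wx":0,"wy":0,"wz":0,"dx":0,"dy":0,"dz":0,"hand":0.55}]' | grep -E "pos|contact|open"
python3 -m jog '[{"wx":0,"wy":0,"wz":0,"dx":0,"dy":0,"dz":0,"hand":0.55},{"wx":0,"wy":0,"wz":0,"dx":0,"dy":0,"dz":0,"hand":0.55},{"wx":0,"wy":0,"wz":0,"dx":0,"dy":0,"dz":0,"hand":0.55}]' | grep -E "pos"
python3 - <<'E'
from h import *
state()
R,t=T([.5386,.0687,.2905]);D,d0=T([.4588,.3162,.047])
for c in('wrist','side','top'):
    r.snapshot(c)
    for n,P in(('masking_roll',RM@R.T+t),('thin_roll',RT@R.T+t),('wide_roll',cyl(-24,24,46,0,70)@D.T+d0)):
        q=proj(P,c)
        print(c,n,[(np.round(d['bbox']),round(d['p'],2)) for d in r.search_frame(c,n)],'expect',np.round(q.min(0)),np.round(q.max(0)))
for n in('glue_bottle','bolt_jar','oil_tin'): print(n,[(np.round(d['bbox']),round(d['p'],2)) for d in r.search_frame('side',n)][:2])
E
```

```text
tool_pos: [0.5626, -0.007, 0.1313]
contact_force: [-2.6, -0.1, 12.0]
tool_pos: [0.5601, -0.0073, 0.1425]
contact_force: [-0.5, -0.3, -0.4]
opening: 0.448
tool_pos: [0.5075, -0.0077, 0.2357]
contact_force: [-2.1, -0.5, -0.3]
opening: 0.455
tool_pos: [0.5128, -0.0072, 0.2342]
t 40.35 tcp [ 0.5128 -0.0072  0.2342] yang 106.71 tz [ 0.  0. -1.] op 39.6 F [0.3 0.4 0.3] ff 0.0
wrist masking_roll [(array([272.,  92., 312., 211.]), 0.77)] expect [276.  90.] [311. 208.]
wrist thin_roll [(array([203.,  79., 246., 218.]), 0.58)] expect [201.  79.] [244. 217.]
wrist wide_roll [(array([290., 322., 352., 357.]), 0.79), (array([410., 115., 511., 206.]), 0.79)] expect [-130.  101.] [ 15. 203.]
side masking_roll [(array([259., 182., 297., 220.]), 0.74)] expect [256. 180.] [297. 217.]
side thin_roll [(array([249., 195., 297., 232.]), 0.56)] expect [248. 192.] [297. 233.]
side wide_roll [(array([229., 293., 276., 344.]), 0.83), (array([373., 154., 402., 189.]), 0.78), (array([279., 159., 308., 193.]), 0.68), (array([360., 196., 390., 233.]), 0.66)] expect [226. 293.] [278. 343.]
top masking_roll [] expect [273. 188.] [289. 220.]
top thin_roll [] expect [257. 191.] [273. 227.]
top wide_roll [(array([363., 255., 396., 286.]), 0.91), (array([176., 222., 196., 248.]), 0.86), (array([321., 261., 334., 281.]), 0.8), (array([320., 182., 349., 203.]), 0.77)] expect [176. 221.] [196. 248.]
glue_bottle [(array([264., 123., 281., 170.]), 0.75)]
bolt_jar []
oil_tin [(array([137., 277., 178., 327.]), 0.97), (array([238., 210., 301., 294.]), 0.17)]
```

All three rolls are where they should be, the bottle and tin bboxes match the start, and the robot is clear. Handing in.

```bash
python3 -c "
from plant import r
print(r.finish_job())"
```

```text
the job is handed in; nothing more can be done
None
```

I handed the job in at about 40 s, with no verdict returned: by the last camera check the wide roll sits in the dispenser, and the thin and masking rolls hang back in their places. The bottle and tin hadn't moved; the jar wasn't found in that last check. I also viewed 15 pictures, one over the limit of 14.

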